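# Dial open the probe lockbox and lay out the heavy-headed probe

## Task

Dial the lockbox's combination with its cover still shut: turn the pointer clockwise to the red mark, back anticlockwise past yellow and black to the blue mark, then clockwise past black to the yellow mark, stopping for about half a second on each of the three, not overrunning red or blue, and leaving the dial on yellow. Then slide the cover fully open by its red grip, leave it open, grasp the heavy-headed probe at its balance point and carry it level to the cradle. Lay it gently in both forks with its steel head centred in the blue fork, let go, and leave all the other things on the bench where they stand.

Things in the scene. Friction and masses are not known exactly. Their poses are not given: they have to be found in the camera images.
- lockbox: Grey lockbox fixed to the bench, 132 mm deep (x), 348 wide (y), 72 high. Origin: on the bench, mid-footprint; x points away from the robot (yaw within 0.2 rad), y left. Dial housing at y -174 to -58 mm; well at y -58 to +174. Two rails carry the cover out to 130 mm behind it, tops also 72 mm. Nothing blocks the cover mechanically
- dial_grip (a point): Centre of the dial's black bar grip, on its vertical axis (lockbox x 0, y -116, z 109 mm). Bar 66 mm long, 14 wide, z 85 to 123 mm above the bench, on a black disc 74 mm across; a white line on top runs from the axis to the pointing end. Turns with the dial: bar along its x, pointer towards its -x. White face round it, 108 mm across, has four colour marks 45 mm from the axis
- dial (a joint): Dial angle in rad, growing clockwise seen from above. 0: pointer towards the lockbox's -x (the robot). Marks: red +1.10, yellow +0.35, black -0.40, blue -1.10. Turns freely from -2.2 to +2.2 with light friction (0.04 N m) and stays where it is left; it starts between yellow and blue
- cover_grip (a point): Centre of the upright red bar on the aluminium cover: 16 mm thick (lockbox x), 90 mm long (lockbox y), its top 120.5 mm above the bench, cover's upper face at 80.5; the point is 104.5 mm up, over the well's centre while shut. Axes as the lockbox's. Cover plate 132 by 228 mm, 7 mm thick
- cover (a joint): Cover travel in m along the lockbox's +x: 0 shut, 0.128 fully open against its stop. Sliding friction 2 N; stays where left
- probe: The probe; same frame as probe_balance. In the box it rests on two black V forks, 47.5 mm to the head side and 90 mm to the tail side of the balance point; the well round it is 120 mm (lockbox x) by 220 mm inside, its floor 6 mm and rim 72 mm above the bench, centred at lockbox y +58 mm
- probe_balance (a point): Balance point (centre of mass), on the axis of the probe: round bar 200 mm long, 0.4 kg (varies 20 percent). x runs along it to the heavy end: grey shaft 22 mm in diameter from x -130 to +25 mm, steel head 30 mm in diameter from +25 to +70. It starts at lockbox x 0, y about +88 mm, head to +y, axis 50 mm above the bench
- probe_head (a point): Centre of the steel head, 47.5 mm towards the head end from the balance point, on the axis
- cradle: Cradle fixed to the bench left or right of the lockbox: steel base 190 by 85 mm, 10 thick; blue V fork at x +47.5 mm (head), grey V fork at x -90 mm (shaft), each 14 mm thick, 58 wide, open upwards, tips 79 and 85 mm above the bench. Origin: on the bench; x points to the blue fork, which is towards the robot's left (+y, within 0.4 rad)
- cradle_seat (a point): Where the probe's balance point should come to lie in the cradle: 75 mm above the bench, over the cradle's origin; axes as the cradle's, the probe's x along its x
- tray: White open tray 190 by 100 by 30 mm with two bottles, fixed, left or right of the lockbox; origin centre of underside
- bottle_red: Bystander, leave alone: lab bottle with red cap, 68 mm across, 150 mm tall, standing in the tray; origin at the middle of its underside
- bottle_blue: Bystander, leave alone: lab bottle with blue cap, 68 mm across, 140 mm tall, standing in the tray; origin at the middle of its underside
- petri: Bystander, leave alone: closed clear dish with amber medium, 64 mm across, 16 mm tall; origin at the middle of its underside
- cap: Bystander, leave alone: spare blue bottle cap, 52 mm across, 27 mm tall; origin at the middle of its underside
- forceps: Bystander, leave alone: black forceps lying flat, about 150 mm long, 6 mm thick; origin at the underside near its middle
Not all that is in view belongs to the job. Leave any green look-alike of the cradle alone.

How it is judged:
By the outcome, as a careful person would: the job done as asked, in the order asked, and still so for the second after the job is handed in, with the robot touching nothing.
It also fails if it takes over 72 s, if anything falls off the work surface, if the arm or the gripper's body presses on something with over 40 N, if the wrist force passes 120 N, or if a joint passes its speed limit or range.

## Robot

A 7-joint arm with a two-finger parallel gripper is mounted at the origin on the work surface. World frame = base frame: x ahead of the robot, y to its left, z up, the work surface at z = 0. Lengths are in mm, angles in rad, forces in N, time in s.
With the tool pointing down it reaches from about 400 to 875 mm from the base axis. Payload 4.4 kg.
Tool frame: the origin (TCP) lies at the very end of the fingers, on their centre line; the grasp point (between the pads) lies 19 mm behind it; y points along the fingers, z is the direction in which the jaws open and shut, and the axes are right-handed (so a half turn about y gives the same grasp; the last joint's range is limited). The gripper opens to 85 mm and grips with 20 to 120 N. Pads are 22 mm wide; open, the fingers measure 114 mm over their backs; the gripper's body (76 mm by 85 mm) begins 54 mm behind the grasp point. The pads swing forward as they close: fully open they stand 13 mm farther back than shut.
Start: joints at [1.104, 0.628, 0.038, 1.517, -0.027, 0.996, -0.02], TCP at [253.629, -598.49, 231.313] pointing down, gripper open.
Joint ranges: [-3.06, 3.06], [-0.37, 2.12], [-1.25, 1.32], [0.18, 2.47], [-1.1, 4.24], [0.23, 1.98], [-2.94, 2.94]. Speed limits (rad/s): [2.57, 2.57, 3.14, 3.14, 3.14, 3.14, 3.14].

## Interface

Orientations are given as [roll, pitch, yaw] about the fixed x, y, z axes, in that order (R = Rz(yaw) Ry(pitch) Rx(roll)).
In Python, from cell import ctrl, imaging, finish_job gives the robot as it stands.
- The arm moves only by the shell command python3 -m inch 'ROWS'. ROWS is JSON, one flat list of numbers, 7 for each row, row after row: the opening, from 0 (shut) to 1 (fully open), then the shift along the tool's x, y, z in cm, then the turn, a rotation vector about the tool's x, y, z in degrees. A call has 1 to 12 rows; each row is the pose to reach, as a shift and turn from the pose commanded when the call began, along the tool's axes at that moment; what a row does not reach only later rows make up. A row lasts 1/10 s, in which the tool goes at most 50 mm and 8.59 degrees, less where a joint would pass 70% of its speed; a pose out of reach is approached as far as the arm can. A call with a gripper value outside its range is refused whole. The fingers move at their own pace and stop on an object; the grip force is fixed at half the most. Time passes only in rows, so rows that repeat a pose let the fingers close. It gives the time, the measured TCP pose, the force and the opening at its end, in the units of the state.
- ctrl.read_state(): the state, without advancing time (a new reading comes with each control period).
- imaging.get_image(name): name is "side" or "top"; returns a dict with "img" (420x560x3 uint8, red, green, blue), "fx", "fy", "cx", "cy" (pixels), "dist" ([k1, k2, p1, p2, k3] as OpenCV has them; the pictures are not rectified), "R" (3x3) and "t" (3): a world point X has camera coordinates R X + t. Camera axes: x right, y down, z forward; pixel columns grow to the right and rows downward; lengths in mm; the calibration is good to about 2 mm. A picture is of the moment at which its call begins. There is no depth.
- finish_job(): hands the job in, once; it reports no verdict.
The state is a dict: "clock": time; "qpos": joint angles; "qd": joint speeds; "tau": joint torques, N m; "eef_pos": TCP position; "tool_rot": TCP orientation; "force": force on the tool from outside, world axes, zero at the start; "torque": the same for the moment, N m; "width": finger opening in mm.
Only numpy, scipy, OpenCV 4.12 (cv2) and the standard library are available. Lean on these libraries where they do the work, as an engineer would, in place of code of your own. Each camera call takes 0.05 s, during which the arm holds its last target.

## Working session

There is one attempt and no reset: what is moved stays moved. The work goes in short steps, Python scripts to look and compute and a shell command to move; the robot and the scene stay as the last step left them, time stands still between calls to the robot, and variables do not carry over. Pictures are saved under pics/ and viewed, and the job is handed in when it is done.

```bash
ls; mkdir -p pics; python3 - <<'E'
from cell import ctrl, imaging
import cv2
s=ctrl.read_state(); print({k:(v if isinstance(v,(int,float)) else [round(float(x),3) for x in __import__('numpy').ravel(v)]) for k,v in s.items()})
for n in("top","side"):
    d=imaging.get_image(n); cv2.imwrite(f"pics/{n}0.png",d["img"][:,:,::-1])
    print(n,d["fx"],d["fy"],d["cx"],d["cy"],d["dist"],d["R"],d["t"])
E
```

```text
pics
{'clock': 0.0, 'qpos': [1.104, 0.629, 0.038, 1.518, -0.027, 0.996, -0.02], 'qd': [-0.002, 0.0, -0.002, -0.001, -0.001, 0.0, -0.001], 'tau': [0.0, -56.34, 1.226, -19.345, 0.011, 0.01, -0.0], 'eef_pos': [253.388, -597.947, 230.439], 'tool_rot': [-1.573, -0.0, -2.741], 'force': [0.288, 0.524, -0.499], 'torque': [-0.036, 0.012, -0.01], 'width': 85.3945537405167}
top 476.0894366274856 476.0894366274856 292.9609647071072 209.317693812041 [-0.05650584  0.          0.          0.          0.        ] [[ 8.86216581e-03 -9.99960490e-01  6.93146468e-04]
 [-9.95941767e-01 -8.88863044e-03 -8.95599793e-02]
 [ 8.95626020e-02  1.03361869e-04 -9.95981189e-01]] [ -25.9819358   522.86745775 1281.81263037]
side 544.4556614559729 544.4556614559729 284.7929433322779 206.68409537460343 [-0.00365323  0.          0.          0.          0.        ] [[-0.8248831   0.56482825  0.02317127]
 [ 0.29803633  0.4693549  -0.83119211]
 [-0.48035634 -0.67873045 -0.55550227]] [ 455.81928997  -68.02470155 1730.44401748]
```

View pics/top0.png

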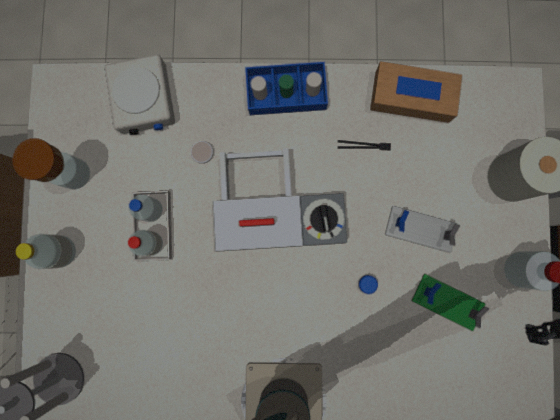

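View pics/side0.png

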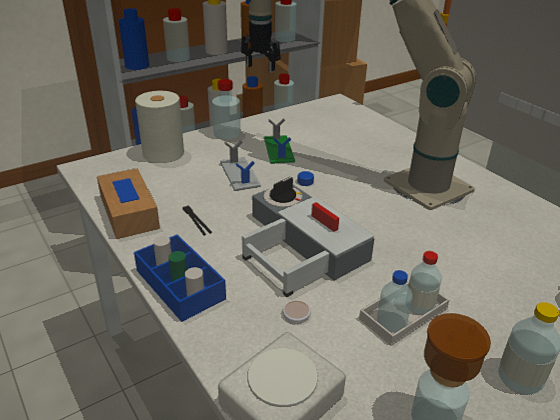

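The top view shows the lockbox at about (280,220), with the red grip at (257,222) and the dial at (323,219). There are two candidate cradles: the steel one at (422,228) and the green look-alike at (448,300). By the description I choose the steel one. For the red grip, the other red things are the bottle caps at (135,242) and (553,272), so I take the bar at (257,222). I'll check these in close crops.

```bash
cat > h.py <<'E'
import numpy as np, cv2
from cell import ctrl, imaging
from scipy.spatial.transform import Rotation as Ro
def cam(n):
    d=imaging.get_image(n); d["K"]=np.array([[d["fx"],0,d["cx"]],[0,d["fy"],d["cy"]],[0,0,1.]]); d["R"]=np.array(d["R"]);d["t"]=np.array(d["t"]);d["dist"]=np.array(d["dist"]);return d
def plane(d,px,z):
    p=cv2.undistortPoints(np.array(px,float).reshape(-1,1,2),d["K"],d["dist"]).reshape(-1,2)
    r=np.c_[p,np.ones(len(p))]@d["R"]; c=-d["R"].T@d["t"]
    return c+r*((z-c[2])/r[:,2])[:,None]
def proj(d,X):
    return cv2.projectPoints(np.array(X,float).reshape(-1,1,3),cv2.Rodrigues(d["R"])[0],d["t"],d["K"],d["dist"])[0].reshape(-1,2)
def crop(d,x0,y0,x1,y1,f,fn):
    cv2.imwrite(fn,cv2.resize(d["img"][y0:y1,x0:x1,::-1],None,fx=f,fy=f,interpolation=cv2.INTER_CUBIC))
def blobs(d,m,amin=4):
    n,l,s,c=cv2.connectedComponentsWithStats(m.astype(np.uint8)); return [(c[i].round(2),s[i]) for i in range(1,n) if s[i][4]>=amin],l
def st():
    s=ctrl.read_state(); print("t",round(s["clock"],2),"pos",np.round(s["eef_pos"],1),"rpy",np.round(s["tool_rot"],3),"F",np.round(s["force"],1),"T",np.round(s["torque"],2),"w",round(s["width"],1),"q",np.round(s["qpos"],2)); return s
E
python3 - <<'E'
from h import *
d=cam("top"); np.save("pics/top.npy",d,allow_pickle=True)
crop(d,205,140,355,260,5,"pics/c1.png"); crop(d,370,190,500,340,4,"pics/c2.png")
d2=cam("side"); np.save("pics/side.npy",d2,allow_pickle=True); crop(d2,210,110,390,300,3,"pics/c3.png")
h=cv2.cvtColor(d["img"],cv2.COLOR_RGB2HSV)
red=((h[...,0]<8)|(h[...,0]>172))&(h[...,1]>130)&(h[...,2]>60)
for c,s in blobs(d,red)[0]: print("red",c,s)
bl=(h[...,0]>95)&(h[...,0]<130)&(h[...,1]>120)&(h[...,2]>50)
for c,s in blobs(d,bl)[0]: print("blue",c,s)
m=red[200:245,225:285]; ys,xs=np.nonzero(m); 
r=cv2.minAreaRect(np.c_[xs+225,ys+200].astype(np.float32)); print(r)
E
```

```text
red [256.17 221.92] [239 218  35   8 203]
red [308.67 227.33] [307 226   4   4   9]
red [133.79 242.02] [128 237  12  11 113]
red [554.84 271.7 ] [549 262  11  21 186]
blue [286.29  88.67] [ 246   62   82   53 2695]
blue [418.41  87.64] [397  76  44  24 740]
blue [157.9 126.4] [154 124   9   6  48]
blue [135.12 204.86] [129 199  13  12 116]
blue [402.13 220.37] [396 210  13  22 114]
blue [339.18 225.27] [337 224   5   4  11]
blue [367.88 284.04] [359 275  19  19 268]
blue [432.58 292.66] [428 283  13  21 125]
((256.06597900390625, 221.92385864257812), (5.984752178192139, 34.198585510253906), 85.91438293457031)
```

View pics/c1.png

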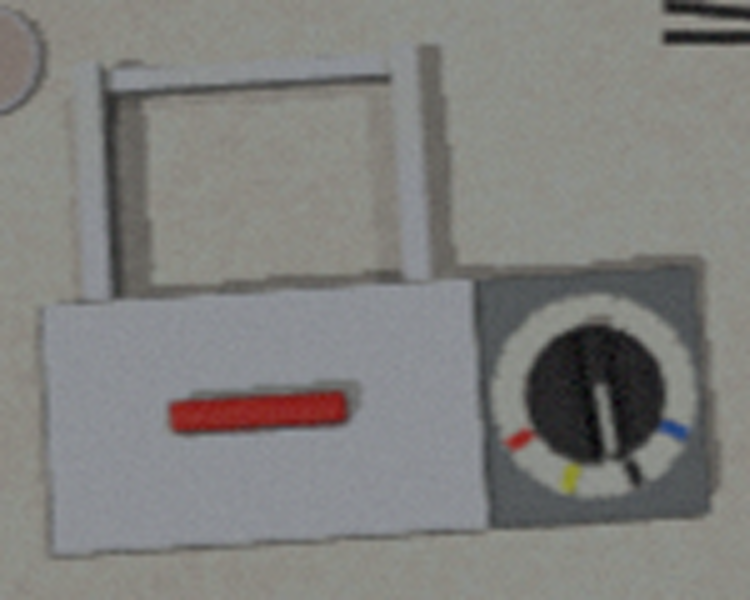

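View pics/c2.png

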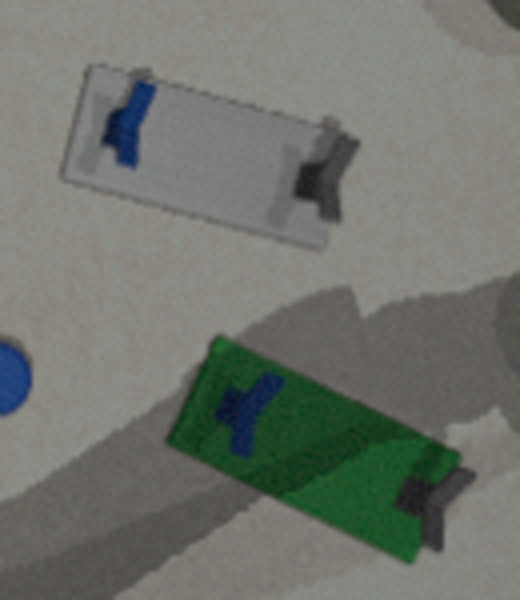

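View pics/c3.png

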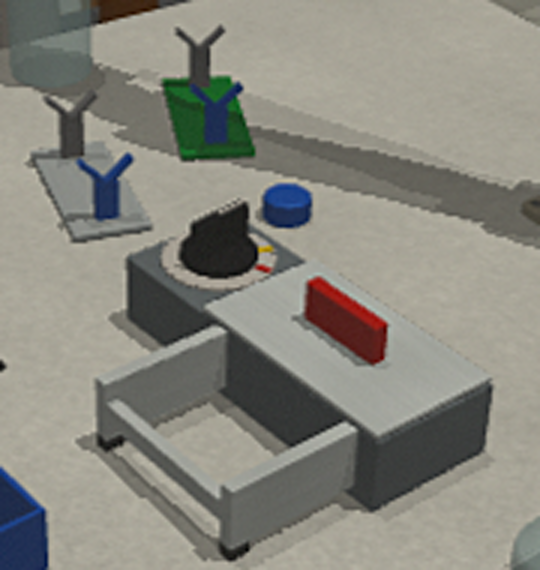

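```bash
python3 - <<'E'
from h import *
d=np.load("pics/top.npy",allow_pickle=True).item(); s=np.load("pics/side.npy",allow_pickle=True).item()
f=lambda u,x0,y0,k:(np.array(u,float)+.5)/k-.5+[x0,y0]
cov=f([(42,309),(474,280),(490,527),(54,555)],205,140,5)
P=plane(d,cov,80.5); print(P.round(1))
c=P.mean(0); xd=(P[0]+P[1]-P[2]-P[3]); yd=P[0]+P[3]-P[1]-P[2]
print("cover c",c.round(1),"yaw",np.arctan2(xd[1],xd[0]),np.arctan2(-yd[0],yd[1]),np.linalg.norm(xd)/2,np.linalg.norm(yd)/2)
print("red top side z?", plane(d,[(256.1,221.9)],118.5).round(1))
# face via dial marks, z of face? ~76
mk=f([(520,439),(571,478),(634,472),(674,430)],205,140,5)
for z in(73,76): 
  M=plane(d,mk,z); print(z,M.round(1))
  A=np.c_[2*M[:,:2],np.ones(4)]; q=np.linalg.lstsq(A,(M[:,:2]**2).sum(1),rcond=None)[0]; print("circ",q[:2],np.sqrt(q[2]+q[:2]@q[:2]))
# disc / face outline centre
fc=f([(597,395)],205,140,5); print("face ctr",plane(d,fc,74).round(1))
ln=f([(600,385),(610,455)],205,140,5); L=plane(d,ln,123); print("line",L.round(1)); v=L[1]-L[0]; print("line dir",np.arctan2(v[1],v[0]))
cr=f([(91,65),(357-30,118),(327,247),(64,180)],370,190,4); Q=plane(d,cr,10); print("cradle",Q.round(1),Q[[0,2,3]].round(1)); print("ctr",((Q[0]+Q[2])/2).round(1)); v=Q[3]-Q[2]; print("yaw",np.arctan2(v[1],v[0]),np.linalg.norm(v),np.linalg.norm(Q[0]-Q[3]))
E
```

```text
[[537.  189.1  80.5]
 [554.3 -37.9  80.5]
 [424.9 -47.3  80.5]
 [408.1 179.8  80.5]]
cover c [481.1  70.9  80.5] yaw 0.07189928807111885 0.07482681725622858 129.47192432875622 227.68595953077553
red top side z? [[481.7  71.9 118.5]]
73 [[ 471.3  -62.9   73. ]
 [ 451.   -89.8   73. ]
 [ 454.4 -122.9   73. ]
 [ 476.7 -143.9   73. ]]
circ [ 495.20690521 -101.94872312] 45.83449625194987
76 [[ 471.1  -62.8   76. ]
 [ 450.9  -89.6   76. ]
 [ 454.3 -122.6   76. ]
 [ 476.5 -143.6   76. ]]
circ [ 494.99331129 -101.75564252] 45.72453808426878
face ctr [[ 494.7 -103.2   74. ]]
line [[ 496.4 -101.5  123. ]
 [ 461.  -106.7  123. ]]
line dir -2.9967532114675928
cradle [[ 536.4 -297.5   10. ]
 [ 500.8 -462.5   10. ]
 [ 411.3 -460.8   10. ]
 [ 456.4 -278.    10. ]] [[ 536.4 -297.5   10. ]
 [ 411.3 -460.8   10. ]
 [ 456.4 -278.    10. ]]
ctr [ 473.9 -379.1   10. ]
yaw 1.3292710321671348 188.1944751186141 82.34619915981001
```

The crops confirm the choices. The pointer line lies between yellow and black, near angle -0.07. The upright red bar is on the cover, and the steel-base cradle at (422,228) has its blue fork towards +y. Next I work out the move to above the dial.

```bash
cat >> h.py <<'E'
def go(pos,yaw,s=None):
    s=s or st(); R0=Ro.from_euler("xyz",s["tool_rot"]); R1=Ro.from_euler("xyz",[-np.pi/2,0,yaw])
    print("shift cm",(R0.inv().apply(np.array(pos)-s["eef_pos"])/10).round(2),"rotdeg",np.degrees((R0.inv()*R1).as_rotvec()).round(2))
E
python3 -c "
from h import *
go([494.5,-102.2,180],-2.997)"
```

```text
t 0.2 pos [ 253.5 -598.2  230.7] rpy [-1.572 -0.    -2.741] F [ 0.2  0.4 -0.3] T [ 0.02 -0.01  0.  ] w 85.6 q [ 1.1   0.63  0.04  1.52 -0.03  1.   -0.02]
shift cm [-41.54   5.11 -36.26] rotdeg [6.000e-02 1.468e+01 1.000e-02]
```

```bash
python3 -m inch '[0.6,-20,2,-17,0,7,0, 0.6,-41.5,5.1,-36.3,0,14.7,0, 0.6,-41.5,5.1,-36.3,0,14.7,0, 0.6,-41.5,5.1,-36.3,0,14.7,0, 0.6,-41.5,5.1,-36.3,0,14.7,0, 0.6,-41.5,5.1,-36.3,0,14.7,0, 0.6,-41.5,5.1,-36.3,0,14.7,0, 0.6,-41.5,5.1,-36.3,0,14.7,0, 0.6,-41.5,5.1,-36.3,0,14.7,0, 0.6,-41.5,5.1,-36.3,0,14.7,0, 0.6,-41.5,5.1,-36.3,0,14.7,0, 0.6,-41.5,5.1,-36.3,0,14.7,0]'; python3 -c "
from h import *
d=cam('top'); crop(d,205,140,405,290,4,'pics/c4.png'); d=cam('side'); crop(d,180,60,360,240,3,'pics/c5.png');go([494.5,-102.2,96],-2.997)"
```

```text
clock: 1.4
eef_pos: [497.0, -94.2, 179.8]
tool_rot: [-1.575, 0.002, -2.986]
force: [0.4, -0.9, -0.8]
width: 51.5
t 1.5 pos [ 494.5 -100.5  180. ] rpy [-1.571 -0.    -2.993] F [-0.5 -0.8 -0.1] T [-0.04  0.06 -0.04] w 51.3 q [ 0.08  0.5   0.1   1.97 -0.08  0.67 -1.2 ]
shift cm [0.03 8.4  0.17] rotdeg [0.02 0.23 0.02]
```

View pics/c4.png

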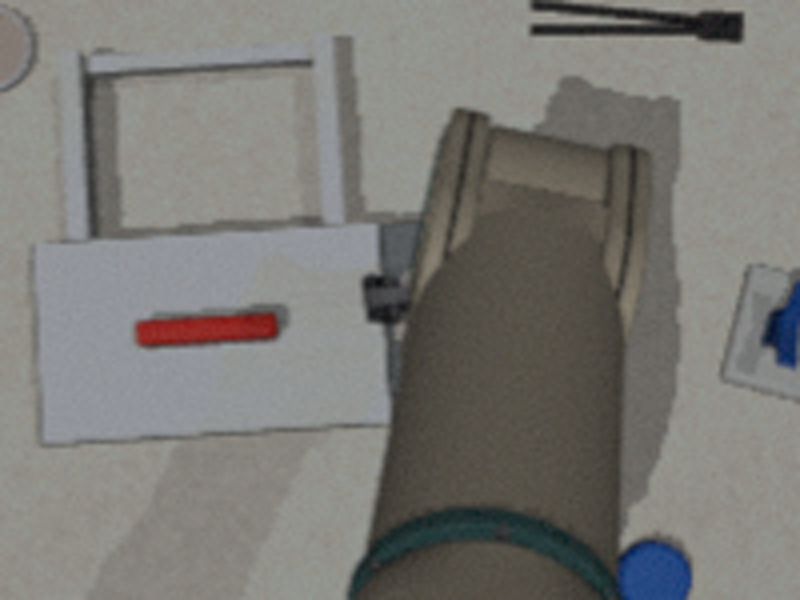

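View pics/c5.png

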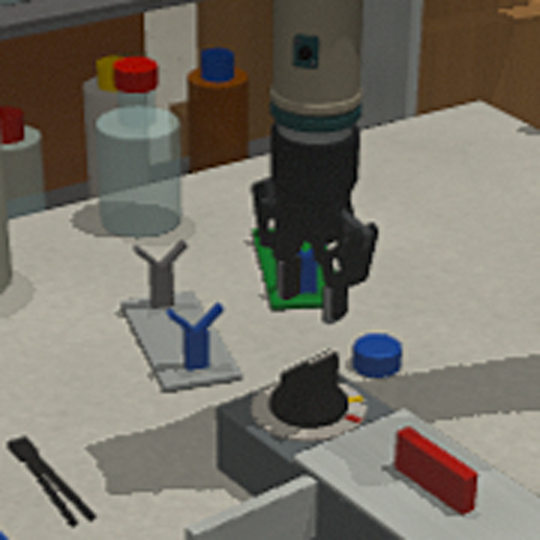

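The gripper is above the dial and its fingers straddle the bar (side crop, about (310,290) above (310,390)). I descend and close.

```bash
python3 -m inch '[0.6,0,3,0,0,0,0, 0.6,0,6,0,0,0,0, 0.6,0,8,0,0,0,0, 0.6,0,8.4,0,0,0,0, 0.6,0,8.4,0,0,0,0, 0.6,0,8.4,0,0,0,0]'; python3 -c "
from h import *
d=cam('side'); crop(d,230,110,360,230,5,'pics/c6.png');go([494.5,-102.2,96],-2.997)"
```

```text
clock: 2.1
eef_pos: [494.6, -103.5, 97.3]
tool_rot: [-1.57, 0.001, -2.999]
force: [0.2, 0.9, -0.3]
width: 51.4
t 2.15 pos [ 494.8 -103.2   97.5] rpy [-1.570e+00  2.000e-03 -2.998e+00] F [-0.5 -0.4 -0.3] T [-0.   -0.02  0.03] w 51.0 q [ 0.1   0.63  0.08  2.04 -0.1   0.47 -1.18]
shift cm [ 0.02  0.15 -0.1 ] rotdeg [-0.05 -0.08 -0.12]
```

View pics/c6.png

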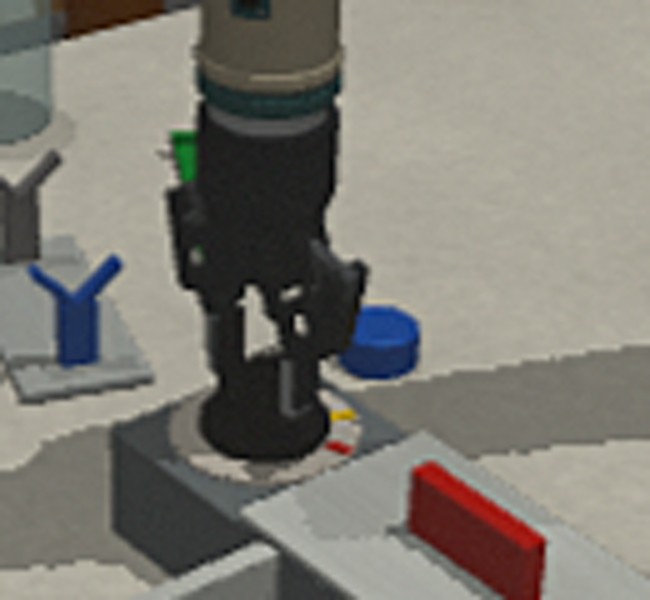

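```bash
python3 -m inch '[0.6,0,0.1,-0.1,0,0,0, 0,0,0.1,-0.1,0,0,0, 0,0,0.1,-0.1,0,0,0, 0,0,0.1,-0.1,0,0,0, 0,0,0.1,-0.1,0,0,0, 0,0,0.1,-0.1,0,0,0, 0,0,0.1,-0.1,0,0,0]'; python3 -c "
from h import *
go([494.5,-102.2,96],-2.997)"
```

```text
clock: 2.85
eef_pos: [494.3, -101.8, 95.8]
tool_rot: [-1.57, 0.001, -2.998]
force: [-0.2, -1.1, 5.9]
width: 12.9
t 2.85 pos [ 494.3 -101.8   95.8] rpy [-1.570e+00  1.000e-03 -2.998e+00] F [-0.2 -1.1  5.9] T [-0.2   0.22 -0.05] w 12.9 q [ 0.1   0.64  0.08  2.04 -0.1   0.47 -1.18]
shift cm [-0.01 -0.02  0.04] rotdeg [-0.04 -0.04 -0.05]
```

Gripped. By the tool's yaw the dial is at -0.07, and the mark angles agree within 0.01. I turn clockwise to red, tapering in (+66.5° about tool y).

```bash
python3 -m inch '[0,0,0,0,0,7,0, 0,0,0,0,0,15,0, 0,0,0,0,0,23,0, 0,0,0,0,0,31,0, 0,0,0,0,0,39,0, 0,0,0,0,0,47,0, 0,0,0,0,0,53,0, 0,0,0,0,0,58,0, 0,0,0,0,0,62,0, 0,0,0,0,0,64.5,0, 0,0,0,0,0,66,0, 0,0,0,0,0,66.5,0]'; python3 -c "
from h import *
s=st(); print('theta',np.pi+.0735-(s['tool_rot'][2]%(2*np.pi)))"
```

```text
clock: 4.05
eef_pos: [493.4, -103.8, 95.8]
tool_rot: [-1.569, 0.003, 2.123]
force: [-1.9, -6.0, 7.5]
width: 12.5
t 4.05 pos [ 493.4 -103.8   95.8] rpy [-1.569  0.003  2.123] F [-1.9 -6.   7.5] T [-1.09  0.6   0.05] w 12.5 q [-0.11  0.67  0.39  2.05 -0.5   0.51 -1.95]
theta 1.09236286361048
```

Stop on red: 0.6 s, with a look at the dial meanwhile.

```bash
python3 -m inch '[0,0,0,0,0,0,0, 0,0,0,0,0,0,0, 0,0,0,0,0,0,0, 0,0,0,0,0,0,0, 0,0,0,0,0,0,0]'; python3 -c "
from h import *
d=cam('side'); crop(d,230,110,360,230,5,'pics/c7.png')
s=st(); print('theta',np.pi+.0735-(s['tool_rot'][2]%(2*np.pi)))"
```

```text
clock: 4.55
eef_pos: [493.4, -103.8, 95.8]
tool_rot: [-1.569, 0.002, 2.123]
force: [-3.3, -5.1, 7.2]
width: 13.5
t 4.6 pos [ 493.4 -103.8   95.8] rpy [-1.570e+00  2.000e-03  2.123e+00] F [-3.1 -6.2  6.2] T [-1.04  0.61  0.01] w 12.9 q [-0.11  0.67  0.39  2.05 -0.5   0.51 -1.95]
theta 1.0920877508216957
```

View pics/c7.png

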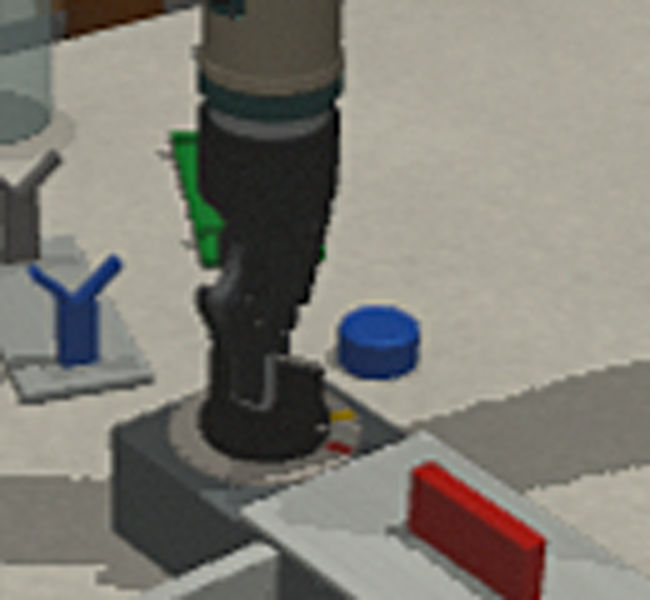

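The crop shows the bar's pointing end aimed at the red mark (340,447), with theta 1.092. Now anticlockwise to blue, -124.7° in total over two calls.

```bash
python3 -m inch '[0,0,0,0,0,-6,0, 0,0,0,0,0,-14,0, 0,0,0,0,0,-22,0, 0,0,0,0,0,-30,0, 0,0,0,0,0,-38,0, 0,0,0,0,0,-46,0, 0,0,0,0,0,-54,0, 0,0,0,0,0,-62,0, 0,0,0,0,0,-70,0, 0,0,0,0,0,-78,0, 0,0,0,0,0,-86,0, 0,0,0,0,0,-92,0]'; python3 -c "
from h import *
s=st(); print('theta',np.pi+.0735-(s['tool_rot'][2]%(2*np.pi)))"
```

```text
clock: 5.8
eef_pos: [494.0, -101.0, 95.8]
tool_rot: [-1.571, 0.0, -2.547]
force: [-2.0, 0.6, 6.5]
width: 12.5
t 5.8 pos [ 494.  -101.    95.8] rpy [-1.571  0.    -2.547] F [-2.   0.6  6.5] T [ 0.27  0.36 -0.09] w 12.5 q [ 0.18  0.63 -0.04  2.04  0.06  0.47 -0.89]
theta -0.520717395390419
```

```bash
python3 -m inch '[0,0,0,0,0,-6,0, 0,0,0,0,0,-12,0, 0,0,0,0,0,-18,0, 0,0,0,0,0,-23,0, 0,0,0,0,0,-27,0, 0,0,0,0,0,-30,0, 0,0,0,0,0,-31.5,0, 0,0,0,0,0,-32.4,0]'; python3 -c "
from h import *
s=st(); print('theta',np.pi+.0735-(s['tool_rot'][2]%(2*np.pi)))"
```

```text
clock: 6.6
eef_pos: [493.1, -100.3, 95.7]
tool_rot: [-1.573, 0.0, -1.985]
force: [-3.3, 2.1, 8.8]
width: 13.1
t 6.6 pos [ 493.1 -100.3   95.7] rpy [-1.573  0.    -1.985] F [-3.3  2.1  8.8] T [ 0.5   0.61 -0.04] w 13.1 q [ 0.28  0.64 -0.2   2.04  0.25  0.49 -0.52]
theta -1.0825978199795436
```

```bash
python3 -m inch '[0,0,0,0,0,-0.4,0, 0,0,0,0,0,-0.4,0, 0,0,0,0,0,-0.4,0, 0,0,0,0,0,-0.4,0, 0,0,0,0,0,-0.4,0, 0,0,0,0,0,-0.4,0]'; python3 -c "
from h import *
s=st(); print('theta',np.pi+.0735-(s['tool_rot'][2]%(2*np.pi)))"
```

```text
clock: 7.2
eef_pos: [493.1, -100.3, 95.8]
tool_rot: [-1.573, 0.0, -1.979]
force: [-3.4, 2.3, 8.0]
width: 13.3
t 7.2 pos [ 493.1 -100.3   95.8] rpy [-1.573  0.    -1.979] F [-3.4  2.3  8. ] T [ 0.52  0.67 -0.02] w 13.3 q [ 0.28  0.64 -0.2   2.04  0.25  0.49 -0.51]
theta -1.0890549277118113
```

Held on blue at theta -1.089. Now clockwise past black to yellow, +82.4°.

```bash
python3 -m inch '[0,0,0,0,0,8,0, 0,0,0,0,0,16.4,0, 0,0,0,0,0,24.8,0, 0,0,0,0,0,33.2,0, 0,0,0,0,0,41.6,0, 0,0,0,0,0,50,0, 0,0,0,0,0,58,0, 0,0,0,0,0,66,0, 0,0,0,0,0,73,0, 0,0,0,0,0,78,0, 0,0,0,0,0,81,0, 0,0,0,0,0,82.3,0]'; python3 -m inch '[0,0,0,0,0,0,0, 0,0,0,0,0,0,0, 0,0,0,0,0,0,0, 0,0,0,0,0,0,0, 0,0,0,0,0,0,0, 0,0,0,0,0,0,0]'; python3 -c "
from h import *
s=st(); print('theta',np.pi+.0735-(s['tool_rot'][2]%(2*np.pi)))"
```

```text
clock: 8.4
eef_pos: [494.2, -102.6, 95.8]
tool_rot: [-1.569, 0.001, 2.865]
force: [-1.0, -2.6, 5.3]
width: 12.8
clock: 9.0
eef_pos: [494.2, -102.6, 95.8]
tool_rot: [-1.57, 0.001, 2.866]
force: [-1.0, -3.1, 5.5]
width: 12.5
t 9.0 pos [ 494.2 -102.6   95.8] rpy [-1.570e+00  1.000e-03  2.866e+00] F [-1.  -3.1  5.5] T [-0.58  0.22 -0.05] w 12.5 q [ 0.02  0.64  0.19  2.04 -0.25  0.47 -1.45]
theta 0.34930690085187566
```

Theta is 0.349, on yellow. I open and rise straight up.

```bash
python3 -m inch '[0.3,0,0,0,0,0,0, 0.6,0,0,0,0,0,0, 0.6,0,0,0,0,0,0, 0.6,0,0,0,0,0,0, 0.6,0,0,0,0,0,0, 0.6,0,-1,0,0,0,0, 0.6,0,-4,0,0,0,0, 0.6,0,-8,0,0,0,0, 0.6,0,-8,0,0,0,0]'; python3 -c "
from h import *
go([481.4,71.2,180],-1.498)"
```

```text
clock: 9.9
eef_pos: [497.2, -102.3, 180.1]
tool_rot: [-1.572, 0.01, 2.867]
force: [0.8, 0.0, -0.2]
width: 51.1
t 9.9 pos [ 497.2 -102.3  180.1] rpy [-1.572  0.01   2.867] F [ 0.8  0.  -0.2] T [ 0.01 -0.07  0.01] w 51.1 q [-0.03  0.51  0.25  1.98 -0.2   0.67 -1.5 ]
shift cm [  6.24  -0.03 -16.27] rotdeg [  -0.48 -109.92   -0.42]
```

```bash
python3 -m inch '[0.6,1,0,-4,0,-8,0, 0.6,3,0,-8,0,-16,0, 0.6,5,0,-12,0,-25,0, 0.6,6.2,0,-15,0,-33,0, 0.6,6.2,0,-16.3,0,-42,0, 0.6,6.2,0,-16.3,0,-50,0, 0.6,6.2,0,-16.3,0,-59,0, 0.6,6.2,0,-16.3,0,-67,0, 0.6,6.2,0,-16.3,0,-76,0, 0.6,6.2,0,-16.3,0,-84,0, 0.6,6.2,0,-16.3,0,-92,0, 0.6,6.2,0,-16.3,0,-100,0]'; python3 -c "
from h import *
d=cam('top'); crop(d,205,140,405,290,4,'pics/c8.png')
go([481.4,71.2,180],-1.498)"
```

```text
clock: 11.1
eef_pos: [478.3, 72.2, 175.4]
tool_rot: [-1.571, -0.0, -1.665]
force: [0.3, -0.4, -0.3]
width: 51.6
t 11.15 pos [478.4  72.1 175.4] rpy [-1.571 -0.    -1.661] F [-0.2 -0.6 -0.8] T [-0.01 -0.04  0.01] w 51.1 q [-0.03  0.49 -0.25  2.03  0.19  0.65 -0.49]
shift cm [ 0.06 -0.46  0.31] rotdeg [ 0.   -9.31  0.01]
```

View pics/c8.png

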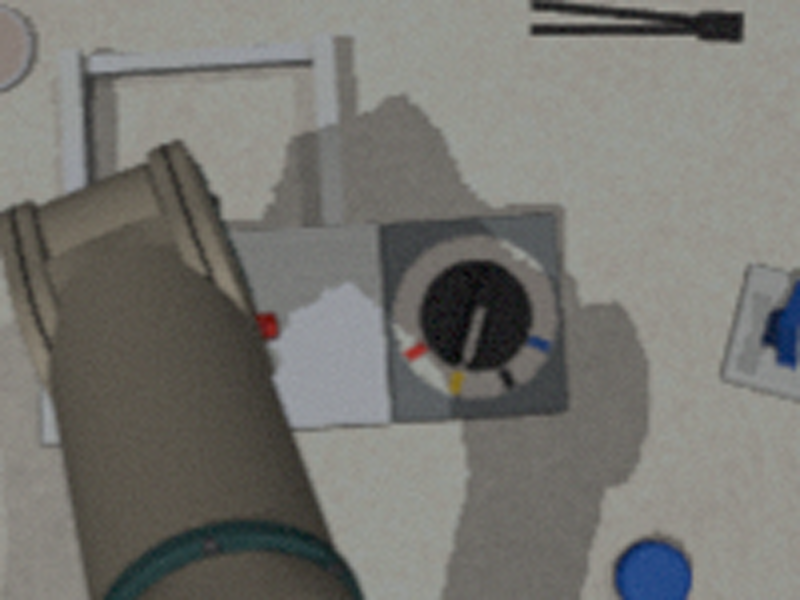

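The pointer line (482,308)→(467,365) aims at the yellow mark (457,381), so the dial is on yellow. Next the red grip.

```bash
python3 -m inch '[0.6,0.06,-0.2,0.3,0,-5,0, 0.6,0.06,0,0.3,0,-9.3,0, 0.6,0.06,1,0.3,0,-9.3,0, 0.6,0.06,4,0.3,0,-9.3,0, 0.6,0.06,6.5,0.3,0,-9.3,0, 0.6,0.06,7.8,0.3,0,-9.3,0, 0.6,0.06,8,0.3,0,-9.3,0, 0.6,0.06,8,0.3,0,-9.3,0, 0.3,0.06,8,0.3,0,-9.3,0, 0.3,0.06,8,0.3,0,-9.3,0]'; python3 -c "
from h import *
d=cam('side'); crop(d,230,110,400,260,4,'pics/c9.png')
go([481.4,71.2,95],-1.498)"
```

```text
clock: 12.15
eef_pos: [482.0, 71.6, 96.1]
tool_rot: [-1.569, 0.0, -1.509]
force: [-0.8, -0.2, -0.2]
width: 25.9
t 12.2 pos [482.   71.5  96.1] rpy [-1.569  0.    -1.509] F [-0.1  0.2  0.4] T [-0.05  0.01 -0.01] w 25.6 q [-0.05  0.62 -0.22  2.08  0.29  0.46 -0.44]
shift cm [ 0.03  0.11 -0.06] rotdeg [-0.09 -0.64 -0.01]
```

View pics/c9.png

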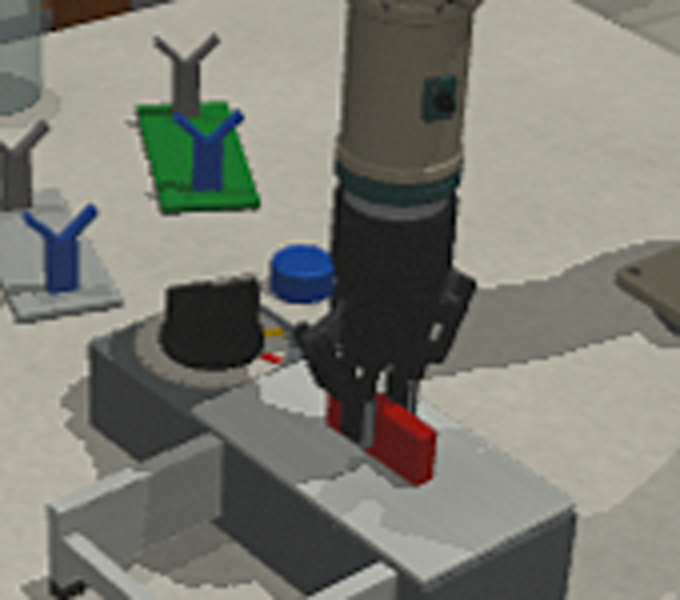

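Both fingers are either side of the red bar ((350,410) and (400,400)). I close and slide along tool +z.

```bash
python3 -m inch '[0,0.03,0.05,-0.06,0,-0.6,0, 0,0.03,0.05,-0.06,0,-0.6,0, 0,0.03,0.05,-0.06,0,-0.6,0, 0,0.03,0.05,-0.06,0,-0.6,0]'; python3 -m inch '[0,0,0,0.5,0,0,0, 0,0,0,2,0,0,0, 0,0,0,4,0,0,0, 0,0,0,6,0,0,0, 0,0,0,8,0,0,0, 0,0,0,10,0,0,0, 0,0,0,11.5,0,0,0, 0,0,0,12.4,0,0,0, 0,0,0,12.8,0,0,0, 0,0,0,12.9,0,0,0, 0,0,0,12.9,0,0,0]'; python3 -c "
from h import *
st()"
```

```text
clock: 12.6
eef_pos: [481.4, 71.3, 95.7]
tool_rot: [-1.569, 0.0, -1.499]
force: [-0.6, 0.1, 5.9]
width: 14.8
clock: 13.7
eef_pos: [607.8, 80.2, 95.8]
tool_rot: [-1.574, -0.001, -1.499]
force: [-6.0, -1.2, 9.3]
width: 15.3
t 13.7 pos [607.8  80.2  95.8] rpy [-1.574e+00 -1.000e-03 -1.499e+00] F [-6.  -1.2  9.3] T [-0.13  1.02 -0.14] w 15.3 q [-0.02  0.76 -0.26  1.73  0.27  0.69 -0.35]
```

```bash
python3 -m inch '[0,0,0,0.2,0,0,0, 0,0,0,0.3,0,0,0, 0,0,0,0.3,0,0,0]'; python3 -c "
from h import *
st()"
```

```text
clock: 14.0
eef_pos: [607.7, 80.1, 95.8]
tool_rot: [-1.58, -0.002, -1.498]
force: [-12.7, -1.0, 15.5]
width: 15.0
t 14.0 pos [607.7  80.1  95.8] rpy [-1.58  -0.002 -1.498] F [-12.7  -1.   15.5] T [-0.17  2.2  -0.13] w 15.0 q [-0.02  0.76 -0.26  1.73  0.27  0.7  -0.35]
```

The cover is on its stop: 127 mm of travel and a 13 N reaction. I ease off, release, rise, and back off to look.

```bash
python3 -m inch '[0,0,0,-0.3,0,0,0, 0.3,0,0,-0.3,0,0,0, 0.5,0,0,-0.3,0,0,0, 0.5,0,0,-0.3,0,0,0, 0.5,0,-0.5,-0.3,0,0,0, 0.5,0,-3,-0.3,0,0,0, 0.5,0,-7,-0.3,0,0,0, 0.5,0,-9,-0.3,0,0,0, 0.5,4,-9,-0.3,0,0,0, 0.5,9,-9,-0.3,0,0,0, 0.5,14,-9,-0.3,0,0,0, 0.5,18,-9,-0.3,0,0,0]'; python3 -c "
from h import *
s=st(); d=cam('top'); np.save('pics/top2.npy',d,allow_pickle=True);crop(d,205,140,355,260,5,'pics/c10.png'); e=cam('side'); np.save('pics/side2.npy',e,allow_pickle=True); crop(e,200,140,400,290,4,'pics/c11.png')"
```

```text
clock: 15.2
eef_pos: [622.6, -102.9, 185.2]
tool_rot: [-1.57, -0.002, -1.5]
force: [1.4, 0.7, -0.0]
width: 43.0
t 15.2 pos [ 622.6 -102.9  185.2] rpy [-1.57  -0.002 -1.5  ] F [ 1.4  0.7 -0. ] T [ 0.03 -0.05  0.01] w 43.0 q [ 0.3   0.66 -0.3   1.62  0.24  0.9  -0.02]
```

View pics/c10.png

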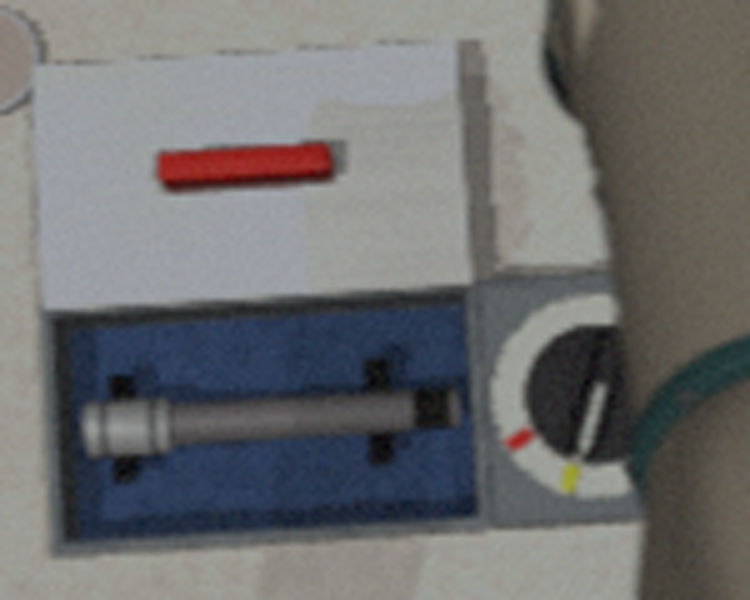

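View pics/c11.png

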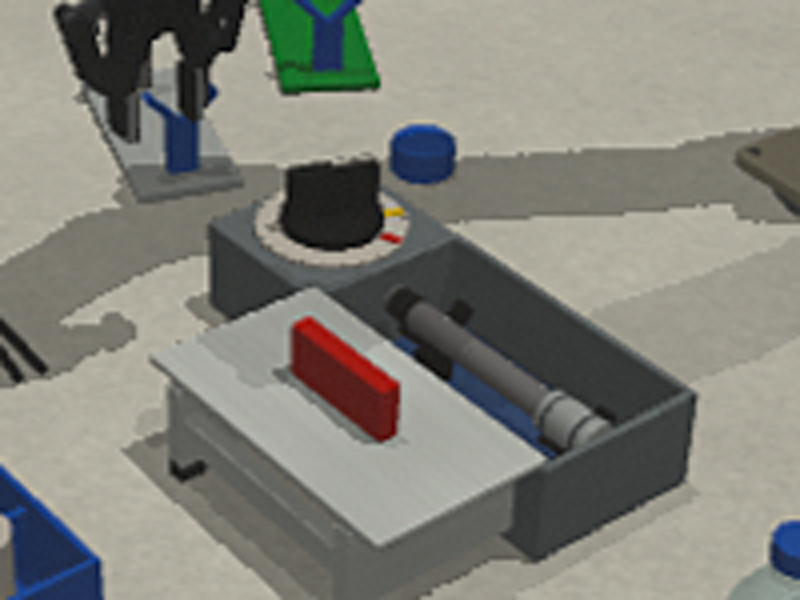

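The cover is fully open and the dial still points to yellow. The probe lies in the well: in the crop, head at (85–170,428), tail end at (461,408).

```bash
python3 - <<'E'
from h import *
d=np.load('pics/top2.npy',allow_pickle=True).item(); e=np.load('pics/side2.npy',allow_pickle=True).item()
f=lambda u,x0,y0,k:(np.array(u,float)+.5)/k-.5+[x0,y0]
P=plane(d,f([(82,430),(170,424),(461,408),(415,410)],205,140,5),50); print(P.round(1))
v=P[0]-P[2];L=np.linalg.norm(v);u=v/L;print("len",L,"yaw",np.arctan2(v[1],v[0]),"head",np.linalg.norm(P[0]-P[1]))
print("bal from head",P[0]-70*u,"junction",P[1]-25*u,"tail",P[2]+130*u)
a=.0735; ly=np.array([-np.sin(a),np.cos(a),0]); print("nominal", np.array([481.4,71.2,50])+30*ly)
b=np.array([481.4,71.2,50])+30*ly
print("side proj of nominal head end/junction/tail in crop:",((proj(e,[b+70*ly,b+25*ly,b-130*ly])-[200,140]+.5)*4-.5).round(1))
# cover travel
M=((e:=cv2.cvtColor(d['img'],cv2.COLOR_RGB2HSV))[...,1]>130)&((e[...,0]<8)|(e[...,0]>172)); M[:,:225]=0;M[:,285:]=0;M[200:]=0
ys,xs=np.nonzero(M); r=cv2.minAreaRect(np.c_[xs,ys].astype(np.float32)); print(r[0],plane(d,[r[0]],118.5))
E
```

```text
[[475.1 171.2  50. ]
 [478.8 124.   50. ]
 [488.8 -31.9  50. ]
 [487.5  -7.3  50. ]]
len 203.5506893809254 yaw 1.637997155245472 head 47.33994336899677
bal from head [479.84622983 101.34469536  50.        ] junction [480.48853684  99.04519212  50.        ] tail [480.08465955  97.80202033  50.        ]
nominal [479.19698479 101.11900272  50.        ]
side proj of nominal head end/junction/tail in crop: [[601.  447.6]
 [551.6 412.4]
 [395.9 301.5]]
(253.54566955566406, 172.63958740234375) [[607.92888371  80.4221023  118.5       ]]
```

```bash
python3 - <<'E'
from h import *
d=np.load('pics/top2.npy',allow_pickle=True).item(); e=np.load('pics/side2.npy',allow_pickle=True).item()
crop(e,288,204,358,260,11,'pics/c12.png')
crop(d,213,205,303,245,8,'pics/c13.png')
E
```

```text
(no output)
```

View pics/c12.png

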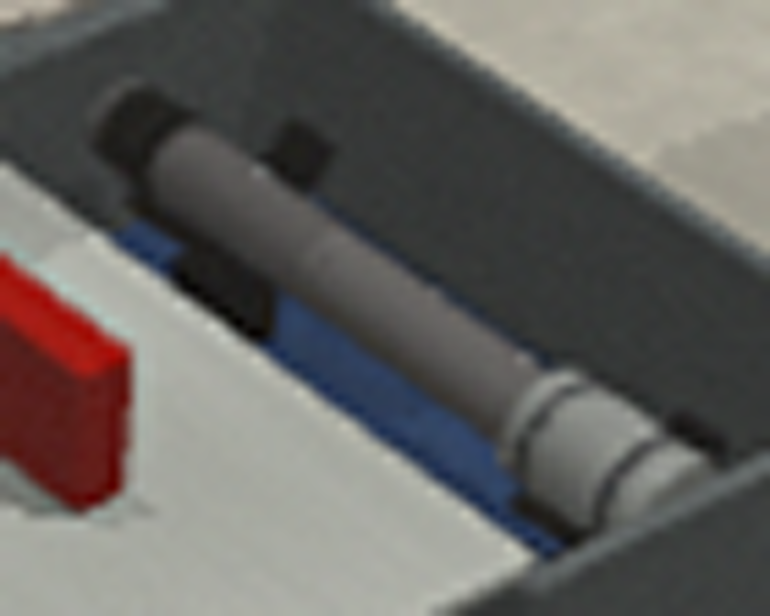

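View pics/c13.png

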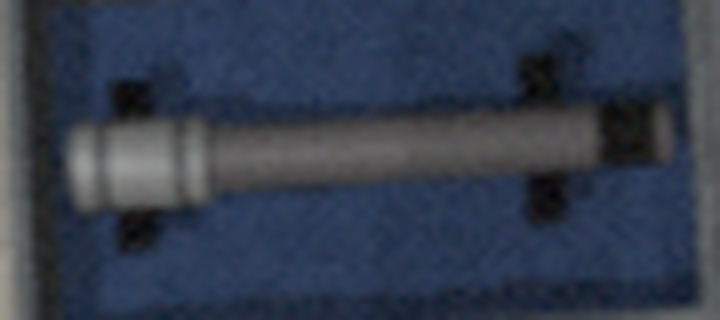

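```bash
python3 - <<'E'
from h import *
d=np.load('pics/top2.npy',allow_pickle=True).item(); e=np.load('pics/side2.npy',allow_pickle=True).item()
f=lambda u,x0,y0,k:(np.array(u,float)+.5)/k-.5+[x0,y0]
P=plane(d,f([(67,168),(210,160),(671,134),(132,165),(543,141)],213,205,8),50)
v=P[0]-P[2];L=np.linalg.norm(v);u=v/L;print("len",L,"yaw",np.arctan2(v[1],v[0]))
for p,o in zip(P,(70,25,-130,47.5,-90)): print((p-o*u).round(1))
# side: tail end centre silhouettes ; junction seam on axis
S=f([(112,112),(527,408)],288,204,11)
a=plane(e,S,50);print("side",a.round(1),(a[0]+130*u).round(1),(a[1]-25*u).round(1))
go([480,99.8,180],-1.498)
E
```

```text
len 202.72652693860934 yaw 1.6362454033593892
[479.8 101.5  50. ]
[480.   98.5  50. ]
[480.   98.8  50. ]
[479.6 102.2  50. ]
[479.9 101.7  50. ]
side [[487.2 -34.8  50. ]
 [476.3 116.4  50. ]] [478.7  95.   50. ] [477.9  91.4  50. ]
t 15.3 pos [ 622.2 -108.9  184.7] rpy [-1.571 -0.006 -1.509] F [-0.5 -0.1 -0. ] T [-0.01  0.05  0.02] w 42.9 q [ 0.3   0.67 -0.3   1.62  0.24  0.9  -0.02]
shift cm [-21.71   0.34 -12.91] rotdeg [ 0.03 -0.65  0.34]
```

```bash
python3 -m inch '[0.55,-3,0.3,-2,0,0,0, 0.55,-7,0.3,-4,0,0,0, 0.55,-11,0.3,-6.5,0,0,0, 0.55,-15,0.3,-9,0,0,0, 0.55,-19,0.3,-11.5,0,0,0, 0.55,-21.3,0.3,-12.7,0,0,0, 0.55,-21.8,0.3,-12.9,0,0,0, 0.55,-21.8,0.3,-12.9,0,0,0, 0.55,-21.8,0.3,-12.9,0,0,0]'; python3 -c "
from h import *
go([480,100.3,31],-1.5)"
```

```text
clock: 16.2
eef_pos: [479.1, 107.9, 181.9]
tool_rot: [-1.57, -0.001, -1.5]
force: [0.0, -0.2, 0.6]
width: 47.2
t 16.2 pos [479.1 107.9 181.9] rpy [-1.57e+00 -1.00e-03 -1.50e+00] F [ 0.  -0.2  0.6] T [-0.03 -0.01  0.02] w 47.2 q [-0.07  0.49 -0.3   2.    0.22  0.68 -0.44]
shift cm [ 0.75 15.09  0.02] rotdeg [-0.05  0.02  0.04]
```

```bash
python3 -m inch '[0.55,0.7,2,0,0,0,0, 0.55,0.7,5,0,0,0,0, 0.55,0.7,8,0,0,0,0, 0.55,0.7,9,0,0,0,0, 0.55,0.7,9,0,0,0,0, 0.55,0.7,9,0,0,0,0]'; python3 -c "
from h import *
d=cam('side'); crop(d,230,110,400,260,4,'pics/c14.png')
go([480,100.3,31],-1.5)"
```

```text
clock: 16.8
eef_pos: [479.5, 101.7, 92.4]
tool_rot: [-1.57, 0.0, -1.499]
force: [0.6, 0.8, 0.0]
width: 46.8
t 16.85 pos [479.8 101.9  92.8] rpy [-1.569  0.    -1.499] F [ 0.2  0.  -0.2] T [-0.    0.02 -0.02] w 46.7 q [-0.11  0.63 -0.23  2.08  0.31  0.46 -0.5 ]
shift cm [0.16 6.18 0.  ] rotdeg [-0.12  0.06 -0.02]
```

View pics/c14.png

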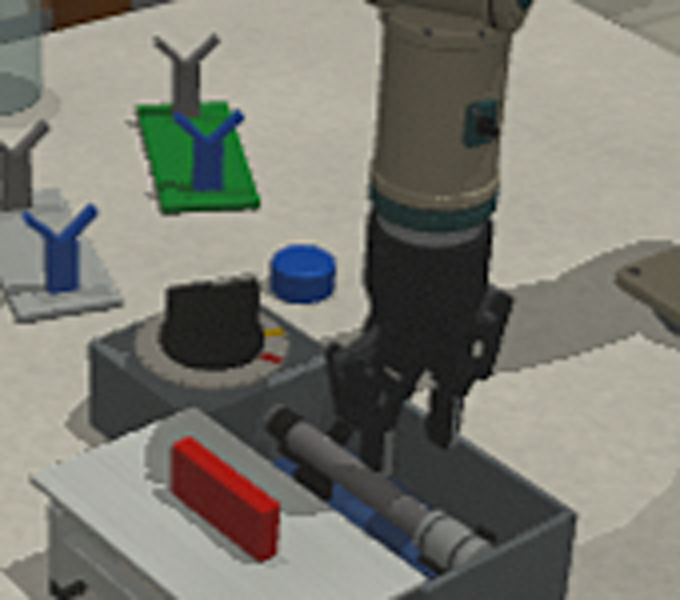

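The gripper is over the well and clear of the cover ((375,440) and (440,430)). I descend to the axis height.

```bash
python3 -m inch '[0.55,0.15,2,0,0,0,0, 0.55,0.15,4,0,0,0,0, 0.55,0.15,5.5,0,0,0,0, 0.55,0.15,6.1,0,0,0,0, 0.55,0.15,6.1,0,0,0,0, 0.55,0.15,6.1,0,0,0,0, 0.55,0.15,6.1,0,0,0,0]'; python3 -c "
from h import *
d=cam('side'); crop(d,230,110,400,260,4,'pics/c15.png')
go([480,100.3,31],-1.5)"
```

```text
clock: 17.55
eef_pos: [479.5, 100.7, 31.8]
tool_rot: [-1.569, 0.0, -1.498]
force: [0.6, -0.3, 0.2]
width: 46.9
t 17.6 pos [479.4 100.7  31.7] rpy [-1.569  0.    -1.498] F [ 0.9 -0.4 -0.7] T [-0.05 -0.01  0.02] w 47.3 q [-0.16  0.75 -0.16  2.1   0.36  0.31 -0.54]
shift cm [0.04 0.07 0.06] rotdeg [-0.1   0.1  -0.02]
```

View pics/c15.png

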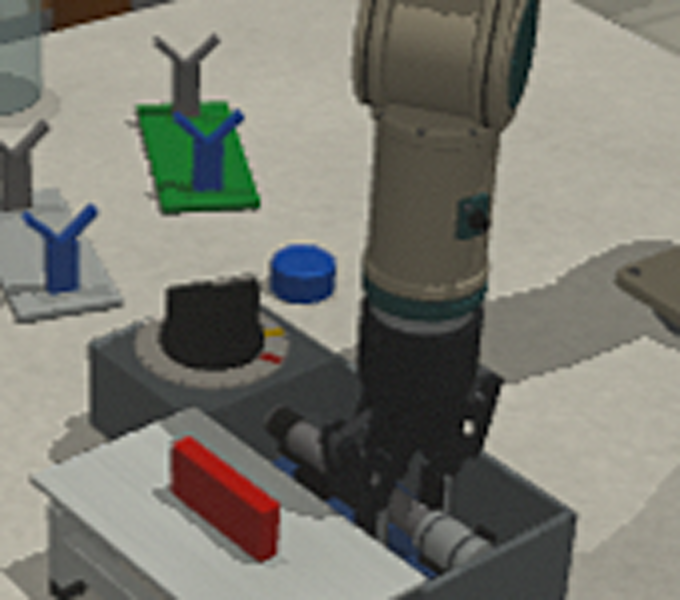

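```bash
python3 -m inch '[0.3,0.02,0.05,0.05,0,0,0, 0,0.02,0.05,0.05,0,0,0, 0,0.02,0.05,0.05,0,0,0, 0,0.02,0.05,0.05,0,0,0, 0,0.02,0.05,0.05,0,0,0, 0,0.02,0.05,0.05,0,0,0, 0,0.02,0.05,0.05,0,0,0]'; python3 -c "
from h import *
st()"
```

```text
clock: 18.3
eef_pos: [478.0, 100.1, 30.8]
tool_rot: [-1.573, -0.001, -1.498]
force: [-2.8, -0.6, 6.8]
width: 20.2
t 18.3 pos [478.  100.1  30.8] rpy [-1.573e+00 -1.000e-03 -1.498e+00] F [-2.8 -0.6  6.8] T [-0.09  0.64 -0.12] w 20.2 q [-0.16  0.75 -0.16  2.1   0.36  0.32 -0.54]
```

```bash
python3 -m inch '[0,0,-0.3,-0.1,0,0,0, 0,0,-1,-0.1,0,0,0, 0,0,-2,-0.1,0,0,0, 0,0,-3.5,-0.1,0,0,0, 0,0,-5.5,-0.1,0,0,0, 0,0,-7.5,-0.1,0,0,0, 0,0,-9.5,-0.1,0,0,0, 0,0,-11.5,-0.1,0,0,0, 0,0,-13.5,-0.1,0,0,0, 0,0,-15,-0.1,0,0,0, 0,0,-15.8,-0.1,0,0,0, 0,0,-16,-0.1,0,0,0]'; python3 -c "
from h import *
d=cam('side'); np.save('pics/side3.npy',d,allow_pickle=True);crop(d,230,60,400,210,4,'pics/c16.png')
st()"
```

```text
clock: 19.5
eef_pos: [478.5, 100.3, 191.4]
tool_rot: [-1.569, 0.0, -1.498]
force: [0.6, -0.1, -4.7]
width: 20.3
t 19.55 pos [478.3 100.2 190.9] rpy [-1.57  -0.    -1.498] F [ 0.   0.1 -4.3] T [-0.04  0.04 -0.01] w 20.3 q [-0.04  0.47 -0.32  2.    0.22  0.7  -0.42]
```

View pics/c16.png

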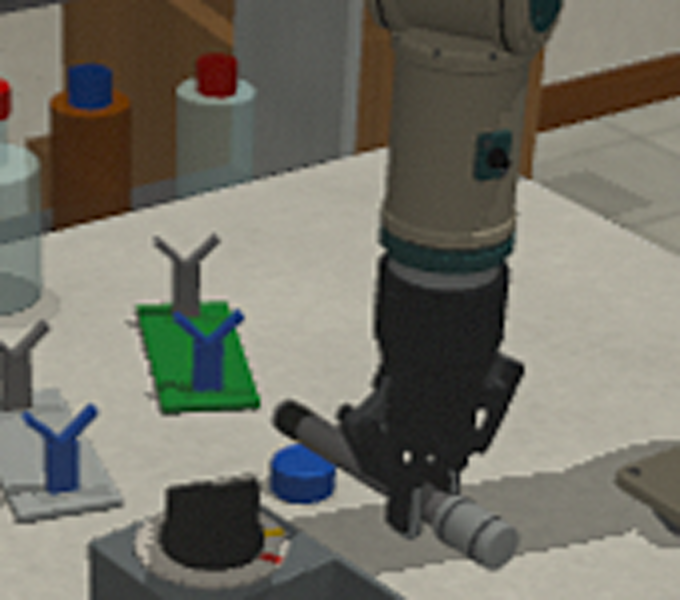

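Lifted, with a 4.5 N weight. I check how level it is and where it sits along the axis from both views. I also refine the cradle pose from the steel cradle's fork pixels.

```bash
python3 - <<'E'
from h import *
e=np.load('pics/side3.npy',allow_pickle=True).item(); d=cam("top")
f=lambda u,x0,y0,k:(np.array(u,float)+.5)/k-.5+[x0,y0]
s=st(); p=np.array(s["eef_pos"]); 
u=np.array([np.cos(1.6436),np.sin(1.6436),0]); b=p+[0,0,19]
pts=[b+70*u,b+25*u,b-130*u]
print("side crop",((proj(e,pts)-[230,60]+.5)*4-.5).round(1)); print("top px",proj(d,pts).round(1))
crop(e,295,155,365,207,11,'pics/c17.png')
crop(d,205,190,315,250,7,'pics/c18.png')
e0=np.load('pics/side.npy',allow_pickle=True).item(); d0=np.load('pics/top.npy',allow_pickle=True).item()
crop(e0,215,135,265,195,10,'pics/c19.png'); crop(d0,383,200,463,255,9,'pics/c20.png')
print("in c17",((proj(e,pts)-[295,155]+.5)*11-.5).round(1)); print("in c18",((proj(d,pts)-[205,190]+.5)*7-.5).round(1))
E
```

```text
t 19.6 pos [478.  100.1 190.3] rpy [-1.571 -0.    -1.498] F [ 0.4  0.6 -4.9] T [ 0.04 -0.06 -0.04] w 19.9 q [-0.04  0.47 -0.32  2.    0.22  0.7  -0.42]
side crop [[505.8 551.7]
 [452.5 518.9]
 [285.8 416.2]]
top px [[211.4 222.8]
 [230.5 221.6]
 [296.4 217.4]]
in c17 [[676.8 473.2]
 [530.3 382.9]
 [ 71.7 100.5]]
in c18 [[ 47.6 232.4]
 [181.3 223.9]
 [642.8 194.5]]
```

View pics/c17.png

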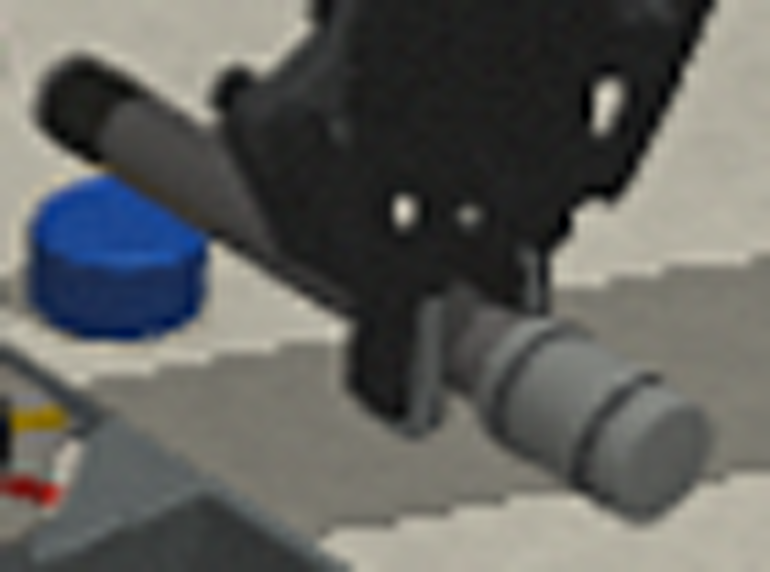

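View pics/c18.png

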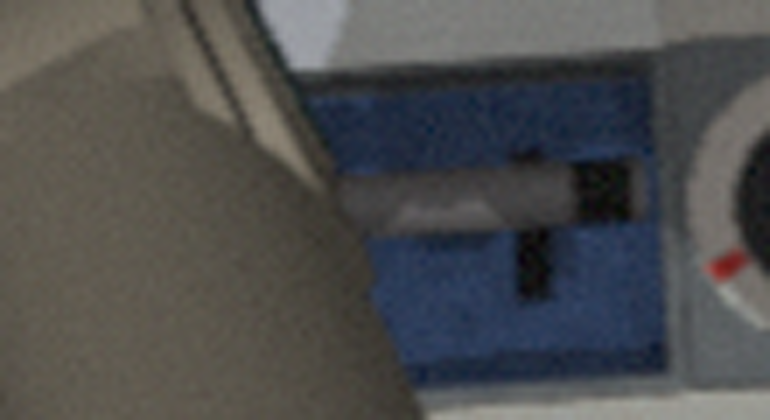

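View pics/c19.png

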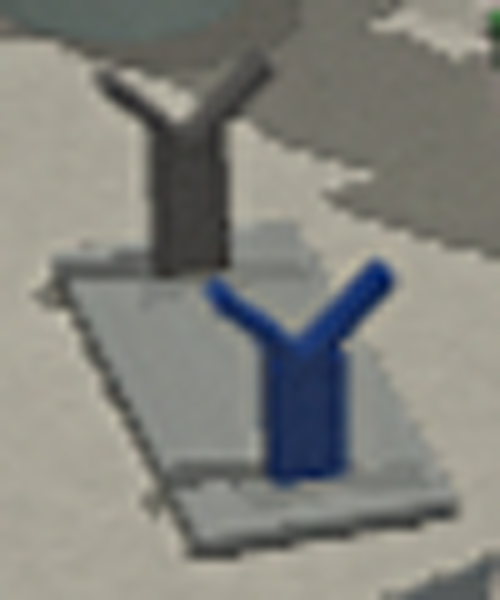

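View pics/c20.png

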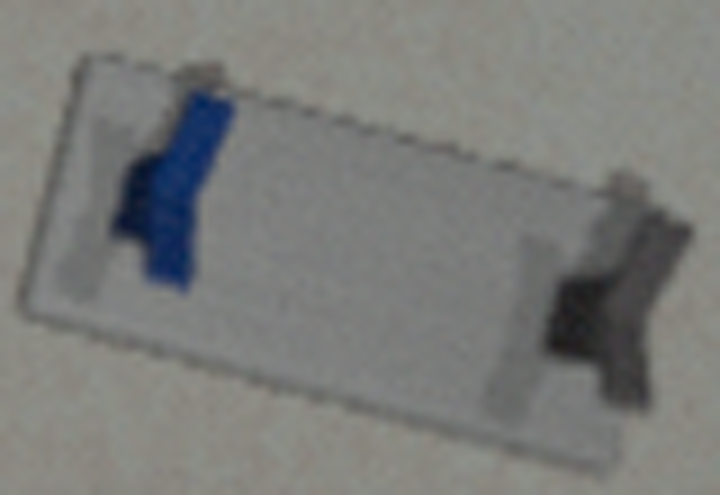

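```bash
python3 - <<'E'
from h import *
e=np.load('pics/side.npy',allow_pickle=True).item(); d=np.load('pics/top.npy',allow_pickle=True).item()
f=lambda u,x0,y0,k:(np.array(u,float)+.5)/k-.5+[x0,y0]
T=f([(212,97),(168,288),(672,220),(628,402)],383,200,9); S=f([(388,268),(214,283),(264,60),(106,76)],215,135,10)
# tip order: far(+x world), near(-x) in top; in side which? triangulate both pairings
un=lambda c,p:cv2.undistortPoints(p.reshape(-1,1,2),c["K"],c["dist"]).reshape(-1,2).T
P1=np.c_[d["R"],d["t"]];P2=np.c_[e["R"],e["t"]]
for o in([0,1,2,3],[1,0,3,2]):
    X=cv2.triangulatePoints(P1,P2,un(d,T),un(e,S[o])); X=(X[:3]/X[3]).T; print(o,X.round(1), np.abs(proj(e,X)-S[o]).max().round(2))
Q=plane(d,T,79);Q[2:]=plane(d,T[2:],85); print(Q.round(1))
QS=plane(e,S[[1,0,3,2]],79);QS[2:]=plane(e,S[[3,2] if 0 else [3,2]],85)
for q in(Q,QS):
  B=(q[0]+q[1])/2;G=(q[2]+q[3])/2; v=B-G; v[2]=0; L=np.linalg.norm(v);u=v/L; print("blue",B.round(1),"grey",G.round(1),L.round(1),"yaw",np.arctan2(u[1],u[0]).round(3),"origin",(B-47.5*u).round(1),(G+90*u).round(1))
c=f([(88,55),(25,312),(605,472)],383,200,9); 
for z in(0,5,10):
  C=plane(d,c,z); print("base",((C[0]+C[2])/2).round(1),np.arctan2(*(C[1]-C[2])[1::-1]).round(3),np.linalg.norm(C[1]-C[2]).round(1),np.linalg.norm(C[0]-C[1]).round(1))
cs=f([(190,552),(458,510),(52,268)],215,135,10)
for z in(0,5,10):
  C=plane(e,cs,z); print("base side",((C[1]+C[2])/2).round(1),np.arctan2(*(C[0]-C[2])[1::-1]).round(3),np.linalg.norm(C[0]-C[2]).round(1),np.linalg.norm(C[0]-C[1]).round(1))
E
```

```text
[0, 1, 2, 3] [[ 497.  -298.9   99.3]
 [ 485.2 -324.4   66.8]
 [ 461.8 -431.3  103.1]
 [ 450.4 -458.4   70.1]] 8.64
[1, 0, 3, 2] [[ 517.3 -317.8   84.2]
 [ 462.2 -305.9   78.7]
 [ 481.4 -450.9   87.1]
 [ 429.1 -438.4   84.1]] 0.45
[[ 518.1 -319.3   79. ]
 [ 462.1 -305.7   79. ]
 [ 482.7 -452.6   85. ]
 [ 429.7 -438.6   85. ]]
blue [ 490.1 -312.5   79. ] grey [ 456.2 -445.6   85. ] 137.3 yaw 1.322 origin [ 478.4 -358.5   79. ] [ 478.4 -358.3   85. ]
blue [ 487.6 -315.6   79. ] grey [ 454.  -444.6   85. ] 133.4 yaw 1.316 origin [ 475.6 -361.5   79. ] [ 476.7 -357.5   85. ]
base [ 473.8 -379.5    0. ] 1.31 186.7 82.6
base [ 473.5 -378.2    5. ] 1.31 186.0 82.3
base [ 473.3 -376.8   10. ] 1.31 185.3 82.0
base side [ 467.9 -384.9    0. ] 1.297 187.7 86.3
base side [ 472.1 -377.4    5. ] 1.297 186.7 85.8
base side [ 476.4 -370.    10. ] 1.297 185.6 85.4
```

The fork and base estimates agree: the seat is at about (478,-358.6) with yaw 1.318. The probe hangs level, with the tail and junction within about 1.5 mm of the expected offset. I now carry it level, with smooth ramps.

```bash
python3 -m inch '[0,0.7,0,-0.05,0,0.3,0, 0,2.5,0,-0.18,0,1,0, 0,5,0,-0.37,0,2,0, 0,8.5,0,-0.62,0,3.5,0, 0,12,0,-0.88,0,5,0, 0,16,0,-1.17,0,6.5,0, 0,20,0,-1.47,0,8,0, 0,24,0,-1.76,0,9.8,0, 0,28,0,-2.05,0,11.5,0, 0,32,0,-2.34,0,13,0, 0,35.5,0,-2.6,0,14.5,0, 0,38.5,0,-2.8,0,16,0]'; python3 -c "
from h import *
go([478,-358.6,190],-1.823)"
```

```text
clock: 20.8
eef_pos: [476.6, -288.5, 189.1]
tool_rot: [-1.573, -0.0, -1.781]
force: [0.5, -0.1, -4.2]
width: 20.2
t 20.8 pos [ 476.6 -288.5  189.1] rpy [-1.573 -0.    -1.781] F [ 0.5 -0.1 -4.2] T [ 0.05 -0.07 -0.  ] w 20.2 q [ 0.65  0.56 -0.24  1.82  0.18  0.79  0.11]
shift cm [ 6.82 -0.09  1.6 ] rotdeg [0.13 2.41 0.02]
```

```bash
python3 -m inch '[0,2.5,0,0.5,0,0.8,0, 0,4.5,0,0.9,0,1.5,0, 0,6,0,1.25,0,2.2,0, 0,6.8,0,1.4,0,2.5,0, 0,7.1,0,1.5,0,2.6,0, 0,7.1,0,1.5,0,2.6,0, 0,7.1,0,1.5,0,2.6,0]'; python3 -c "
from h import *
go([478,-358.6,105],-1.823)"
```

```text
clock: 21.5
eef_pos: [478.7, -356.9, 190.2]
tool_rot: [-1.571, 0.001, -1.821]
force: [-0.0, -0.3, -4.9]
width: 20.3
t 21.5 pos [ 478.7 -356.9  190.2] rpy [-1.571e+00  1.000e-03 -1.821e+00] F [-0.  -0.3 -4.9] T [-0.01  0.02 -0.03] w 20.3 q [ 0.74  0.61 -0.23  1.71  0.17  0.85  0.19]
shift cm [ 0.19  8.52 -0.02] rotdeg [ 0.02  0.11 -0.06]
```

```bash
python3 -m inch '[0,0.1,1,0,0,0.1,0, 0,0.18,3,-0.02,0,0.1,0, 0,0.18,5.5,-0.02,0,0.1,0, 0,0.18,7.5,-0.02,0,0.1,0, 0,0.18,8.3,-0.02,0,0.1,0, 0,0.18,8.5,-0.02,0,0.1,0, 0,0.18,8.5,-0.02,0,0.1,0, 0,0.18,8.5,-0.02,0,0.1,0]'; python3 - <<'E'
from h import *
d=cam('side'); e=cam('top')
s=st(); np.save('pics/side4.npy',d,allow_pickle=True); np.save('pics/top4.npy',e,allow_pickle=True)
crop(d,205,100,285,170,9,'pics/c21.png'); crop(e,380,190,470,260,8,'pics/c22.png')
p=np.array(s["eef_pos"])+[0,0,19]; y=s["tool_rot"][2]+np.pi; u=np.array([np.cos(y),np.sin(y),0])
pts=[p+70*u,p+47.5*u,p+25*u,p-130*u]
print(((proj(d,pts)-[205,100]+.5)*9-.5).round(),((proj(e,pts)-[380,190]+.5)*8-.5).round())
go([478,-358.6,56],-1.823,s)
E
```

```text
clock: 22.3
eef_pos: [478.5, -360.4, 106.3]
tool_rot: [-1.569, -0.001, -1.824]
force: [0.2, -0.5, -4.8]
width: 20.6
t 22.4 pos [ 478.4 -360.4  106.3] rpy [-1.569e+00 -1.000e-03 -1.825e+00] F [-0.4  0.4 -4.5] T [ 0.   -0.01 -0.02] w 20.9 q [ 0.72  0.72 -0.2   1.77  0.21  0.67  0.16]
[[373. 475.]
 [353. 445.]
 [335. 415.]
 [216. 226.]] [[164. 222.]
 [233. 241.]
 [301. 259.]
 [772. 385.]]
shift cm [-0.17  5.03 -0.09] rotdeg [-0.11 -0.09  0.04]
```

View pics/c21.png

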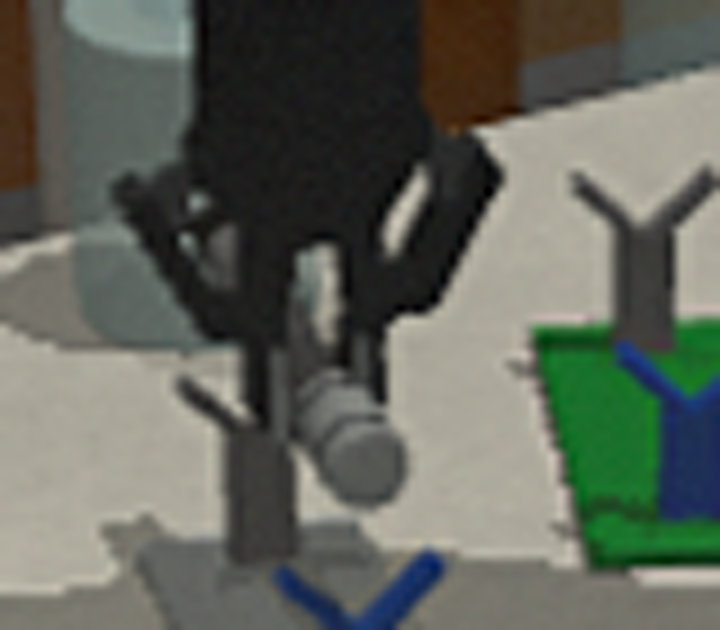

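View pics/c22.png

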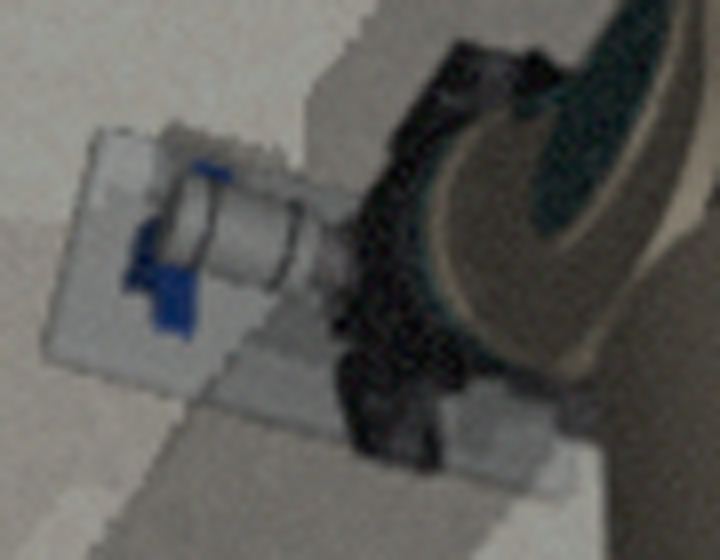

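In the top crop the head (ends about (170,222) and (311,260)) is above the blue fork but about 3–5 mm tailward of it. I shift headward, lower to just above the seat and look again.

```bash
python3 -m inch '[0,-0.25,0.3,0,0,0,0, 0,-0.5,1,-0.05,0,0,0, 0,-0.5,2,-0.05,0,0,0, 0,-0.5,3,-0.05,0,0,0, 0,-0.5,3.8,-0.05,0,0,0, 0,-0.5,4.2,-0.05,0,0,0, 0,-0.5,4.3,-0.05,0,0,0, 0,-0.5,4.3,-0.05,0,0,0, 0,-0.5,4.3,-0.05,0,0,0]'; python3 - <<'E'
from h import *
d=cam('side'); e=cam('top')
s=st(); np.save('pics/side5.npy',d,allow_pickle=True); np.save('pics/top5.npy',e,allow_pickle=True)
crop(d,215,125,275,185,10,'pics/c23.png'); crop(e,385,200,435,245,14,'pics/c24.png')
p=np.array(s["eef_pos"])+[0,0,19]; y=s["tool_rot"][2]+np.pi; u=np.array([np.cos(y),np.sin(y),0])
pts=[p+70*u,p+47.5*u,p+25*u,p-130*u]
print(((proj(d,pts)-[215,125]+.5)*10-.5).round(),((proj(e,pts)-[385,200]+.5)*14-.5).round())
# expected outline of blue fork at seat estimate
c=np.array([478,-358.6,0.]);U=np.array([np.cos(1.318),np.sin(1.318),0]);V=np.array([-U[1],U[0],0])
F=[c+a*U+b*V+[0,0,79] for a in(40.5,54.5) for b in(-29,29)]
print(((proj(e,F)-[385,200]+.5)*14-.5).round())
E
```

```text
clock: 23.3
eef_pos: [478.8, -355.2, 62.6]
tool_rot: [-1.57, -0.0, -1.825]
force: [0.2, -0.9, -4.8]
width: 20.1
t 23.4 pos [ 478.8 -355.3   62.8] rpy [-1.57  -0.    -1.825] F [ 0.2  0.5 -5.1] T [ 0.01 -0.01 -0.  ] w 20.2 q [ 0.7   0.78 -0.18  1.8   0.23  0.58  0.13]
[[324. 413.]
 [303. 379.]
 [282. 345.]
 [151. 128.]] [[ 138.  264.]
 [ 254.  295.]
 [ 370.  326.]
 [1166.  539.]]
[[341. 161.]
 [268. 459.]
 [269. 142.]
 [196. 440.]]
```

View pics/c23.png

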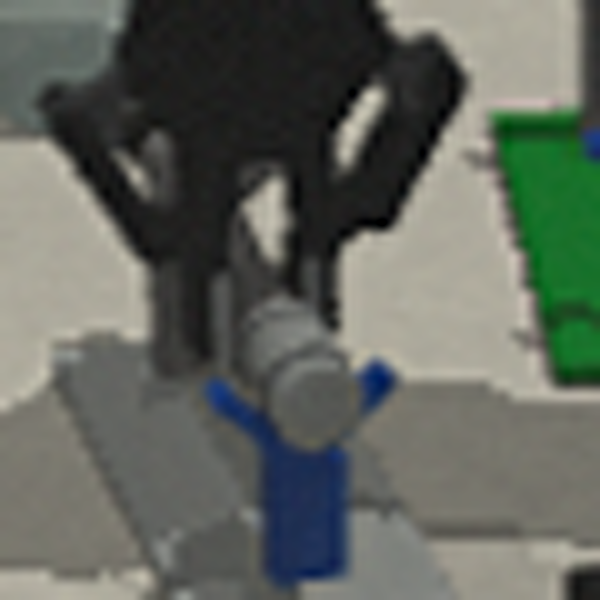

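View pics/c24.png

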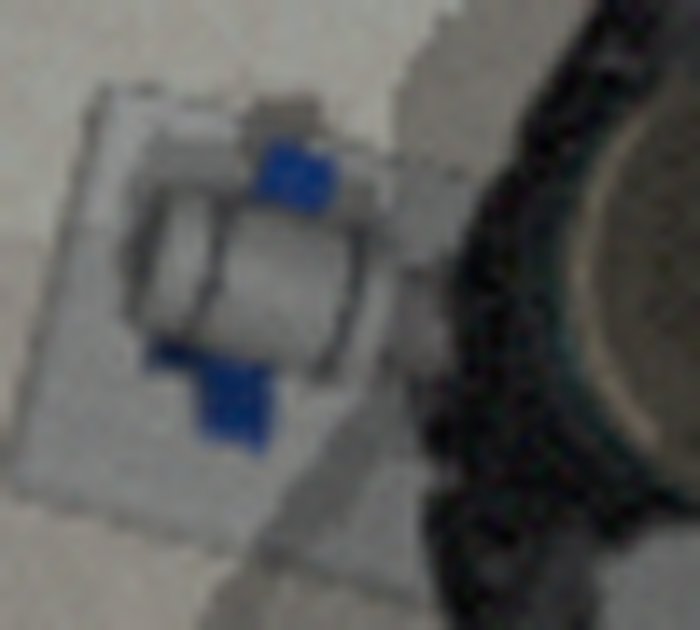

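In the close crops the head centre is about 2 mm headward and about 2 mm to +x of the blue fork's centre. Top: head centre (260,285), fork centre (268,300). Side: head centre (292,369), fork (299,382). I correct both and lower gently.

```bash
python3 -m inch '[0,0.1,0,-0.1,0,0,0, 0,0.2,0,-0.2,0,0,0, 0,0.2,0.2,-0.2,0,0,0, 0,0.2,0.4,-0.2,0,0,0, 0,0.2,0.5,-0.2,0,0,0, 0,0.2,0.5,-0.2,0,0,0, 0,0.2,0.5,-0.2,0,0,0]'; python3 - <<'E'
from h import *
d=cam('side'); e=cam('top')
st(); np.save('pics/side6.npy',d,allow_pickle=True); np.save('pics/top6.npy',e,allow_pickle=True)
crop(d,215,125,275,185,10,'pics/c25.png'); crop(e,385,200,435,245,14,'pics/c26.png')
E
```

```text
clock: 24.1
eef_pos: [476.1, -356.3, 57.2]
tool_rot: [-1.571, 0.0, -1.824]
force: [-0.6, -0.0, -4.4]
width: 20.0
t 24.2 pos [ 476.1 -356.4   57.3] rpy [-1.571  0.    -1.824] F [-0.3 -0.1 -4.3] T [-0.03  0.    0.02] w 20.0 q [ 0.7   0.79 -0.17  1.81  0.23  0.57  0.13]
```

View pics/c25.png

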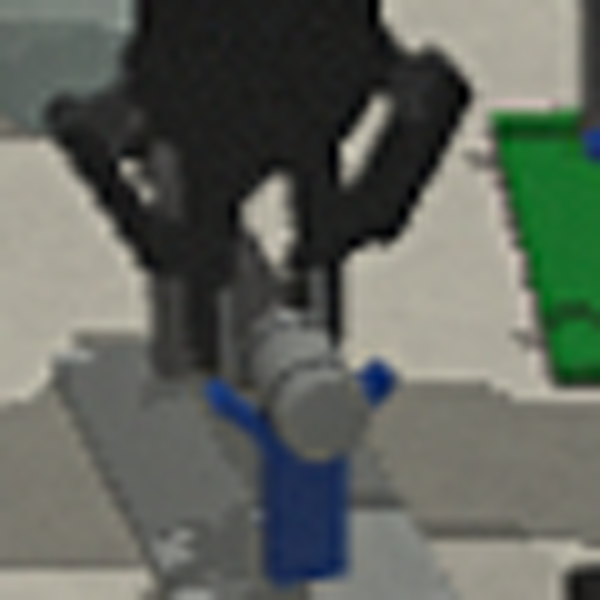

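View pics/c26.png

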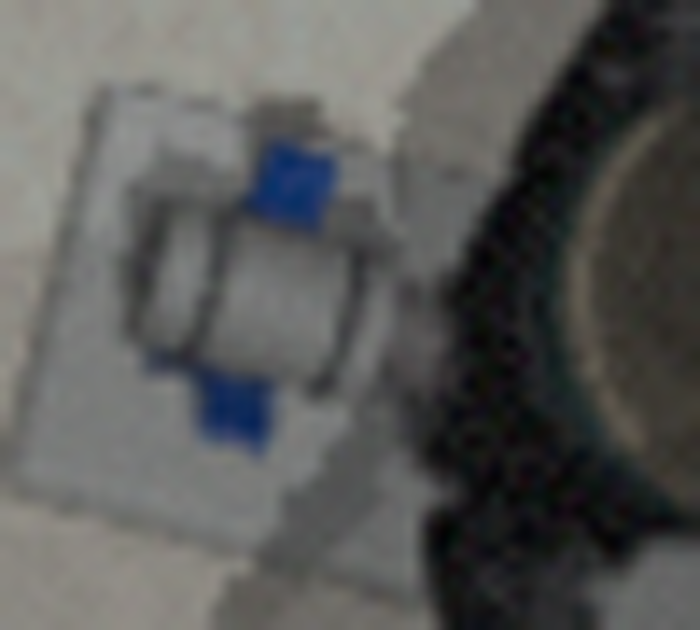

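The head now sits between the blue tips: visible arms (295,180) above and (235,415) below in the top crop, and tips mid (299,382) against head centre (298,378) in the side crop. I lower the last millimetres.

```bash
python3 -m inch '[0,0,0.05,0,0,0,0, 0,0,0.1,0,0,0,0, 0,0,0.15,0,0,0,0, 0,0,0.15,0,0,0,0, 0,0,0.15,0,0,0,0]'; python3 -c "
from h import *
st()"
```

```text
clock: 24.7
eef_pos: [476.7, -356.7, 56.2]
tool_rot: [-1.569, -0.0, -1.825]
force: [0.7, 0.4, 0.6]
width: 20.2
t 24.7 pos [ 476.7 -356.7   56.2] rpy [-1.569 -0.    -1.825] F [0.7 0.4 0.6] T [ 0.06 -0.23 -0.15] w 20.2 q [ 0.7   0.79 -0.17  1.81  0.23  0.57  0.13]
```

Contact: the weight is now carried by the forks with little net moment about the axis. I press 0.4 mm more and release.

```bash
python3 -m inch '[0,0,0.04,0,0,0,0, 0,0,0.04,0,0,0,0, 0,0,0.04,0,0,0,0]'; python3 -c "
from h import *
st()"; python3 -m inch '[0.12,0,0,0,0,0,0, 0.28,0,0,0,0,0,0, 0.4,0,0,0,0,0,0, 0.5,0,0,0,0,0,0, 0.5,0,0,0,0,0,0, 0.5,0,0,0,0,0,0]'; python3 -c "
from h import *
d=cam('side');e=cam('top');crop(d,205,120,275,190,9,'pics/c27.png'); crop(e,385,200,435,245,14,'pics/c28.png')
st()"
```

```text
clock: 25.0
eef_pos: [476.9, -356.7, 56.1]
tool_rot: [-1.569, -0.0, -1.825]
force: [0.3, -0.0, 5.5]
width: 20.2
t 25.0 pos [ 476.9 -356.7   56.1] rpy [-1.569 -0.    -1.825] F [ 0.3 -0.   5.5] T [ 0.1  -0.21 -0.16] w 20.2 q [ 0.7   0.79 -0.17  1.81  0.23  0.57  0.13]
clock: 25.6
eef_pos: [475.7, -356.4, 55.2]
tool_rot: [-1.571, 0.0, -1.825]
force: [0.3, -0.1, 0.0]
width: 43.0
t 25.7 pos [ 475.9 -356.4   55.3] rpy [-1.571  0.    -1.824] F [-0.6 -0.5  0.5] T [ 0.02  0.02 -0.  ] w 42.8 q [ 0.7   0.79 -0.17  1.81  0.23  0.57  0.13]
```

View pics/c27.png

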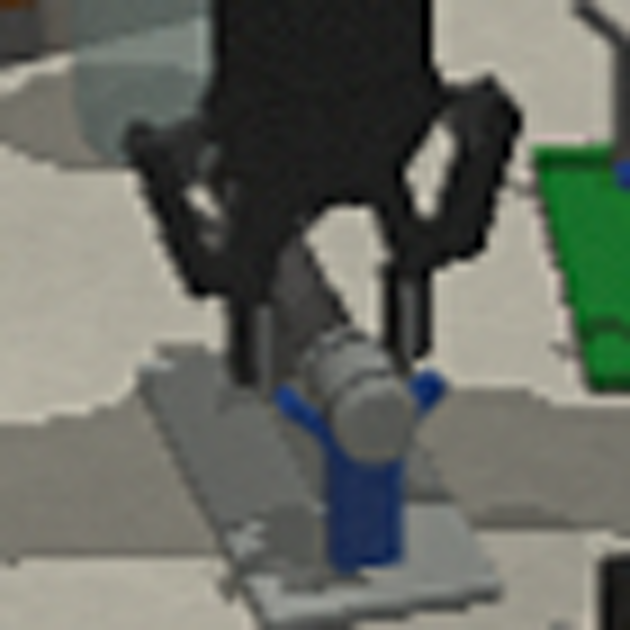

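View pics/c28.png

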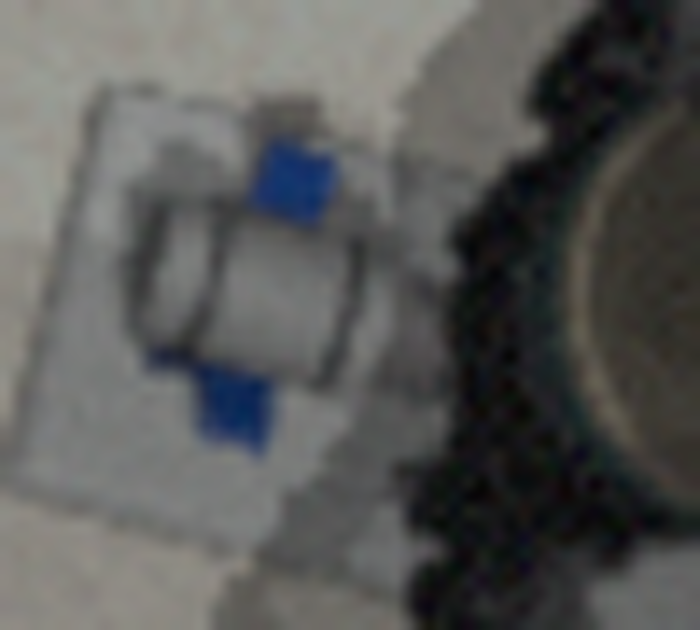

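The probe is seated in both forks and the jaws are clear. I rise straight up and then back away.

```bash
python3 -m inch '[0.5,0,-1,0,0,0,0, 0.5,0,-3,0,0,0,0, 0.5,0,-6,0,0,0,0, 0.5,0,-10,0,0,0,0, 0.5,0,-14,0,0,0,0, 0.5,-4,-15,0,0,0,0, 0.5,-8,-15,-4,0,0,0, 0.5,-12,-15,-8,0,0,0, 0.5,-16,-15,-12,0,0,0, 0.5,-20,-15,-15,0,0,0, 0.5,-24,-15,-15,0,0,0, 0.5,-26,-15,-15,0,0,0]'; python3 - <<'E'
from h import *
s=st(); d=cam('side');e=cam('top')
np.save('pics/side9.npy',d,allow_pickle=True);np.save('pics/top9.npy',e,allow_pickle=True)
cv2.imwrite('pics/top9.png',e['img'][:,:,::-1]); crop(d,195,100,295,200,6,'pics/c29.png'); crop(e,383,200,463,255,9,'pics/c30.png')
E
```

```text
clock: 26.9
eef_pos: [394.8, -63.8, 206.4]
tool_rot: [-1.57, 0.0, -1.821]
force: [0.6, 0.2, 0.3]
width: 42.9
t 26.9 pos [394.8 -63.8 206.4] rpy [-1.57   0.    -1.821] F [0.6 0.2 0.3] T [-0.03 -0.05  0.01] w 42.9 q [ 0.3   0.33 -0.28  2.19  0.15  0.64 -0.33]
```

View pics/top9.png

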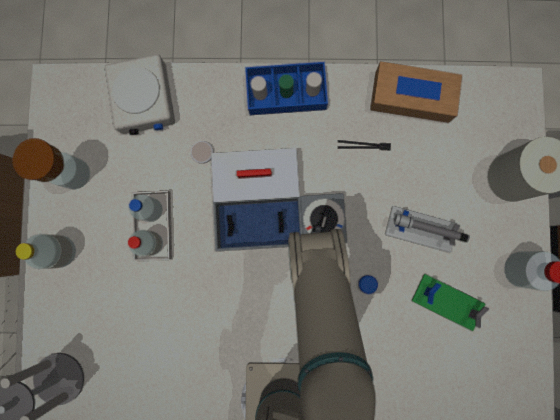

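View pics/c29.png

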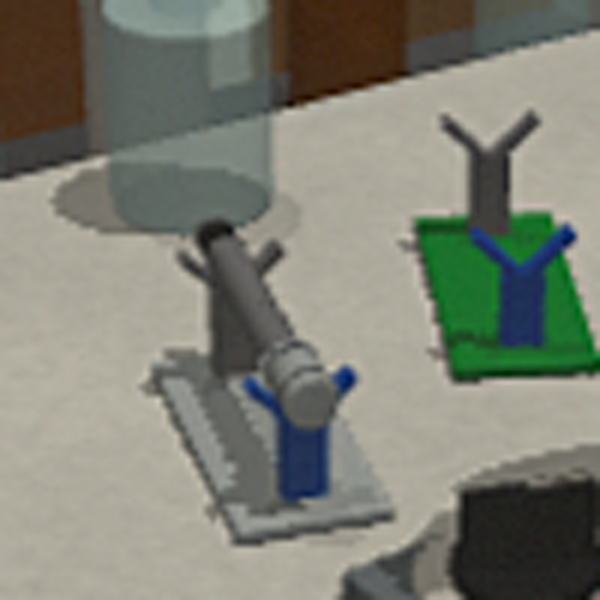

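View pics/c30.png

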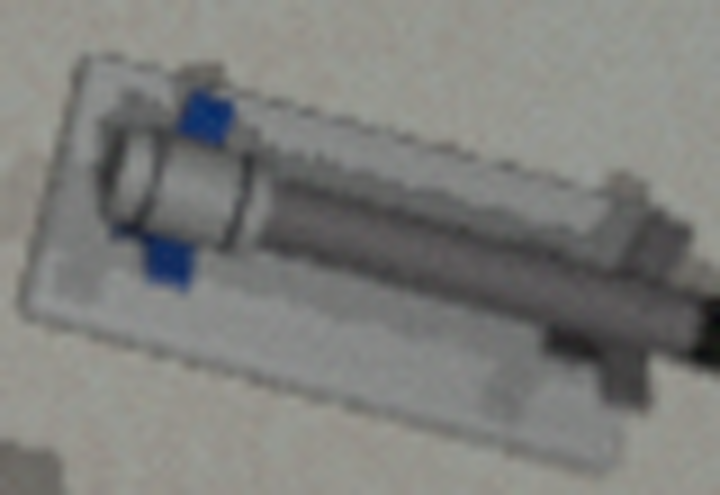

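Seated in both forks, as both crops show. I do one last measurement of head centre against blue fork with the whole probe in view, and check the dial and bystanders.

```bash
python3 - <<'E'
from h import *
e=np.load('pics/top9.npy',allow_pickle=True).item(); e0=np.load('pics/top.npy',allow_pickle=True).item()
crop(e,385,200,475,250,8,'pics/c31.png')
c=np.array([478.,-358.6,75]);U=np.array([np.cos(1.318),np.sin(1.318),0])
for k in(70,47.5,25,-90,-130): print(k,((proj(e,c+k*U)-[385,200]+.5)*8-.5).round())
dif=cv2.absdiff(e['img'],e0['img']).max(2)
for n,b in dict(petri=(190,140,216,165),forceps=(332,135,395,155),cap=(357,273,380,296),tray=(125,185,175,262),green=(410,272,490,332)).items(): print(n,(dif[b[1]:b[3],b[0]:b[2]]>40).sum())
crop(np.load('pics/side9.npy',allow_pickle=True).item(),200,140,400,290,4,'pics/c32.png')
E
```

```text
70 [[ 85. 155.]]
47.5 [[150. 172.]]
25 [[216. 190.]]
-90 [[552. 280.]]
-130 [[668. 311.]]
petri 11
forceps 0
cap 0
tray 0
green 1695
```

View pics/c31.png

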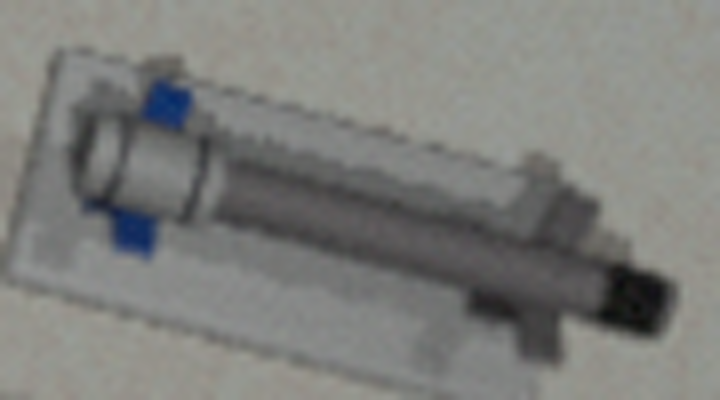

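View pics/c32.png

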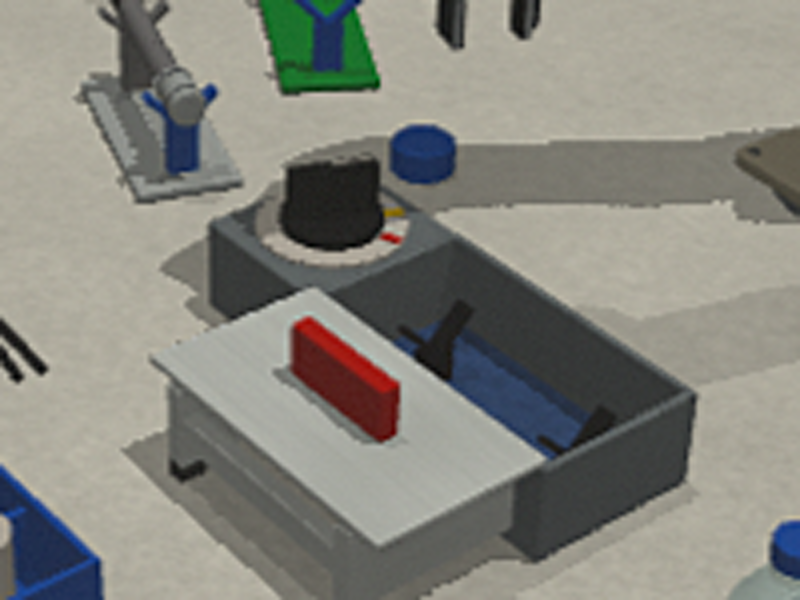

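```bash
python3 -m inch '[0.5,0,0,0,0,0,0, 0.5,0,0,0,0,0,0]'; python3 -c "
from cell import finish_job
print(finish_job())"
```

```text
clock: 27.2
eef_pos: [396.1, -68.2, 205.7]
tool_rot: [-1.57, -0.001, -1.826]
force: [-0.4, -0.7, 0.2]
width: 42.7
the job is handed in; nothing more can be done
None
```

I dialled the combination, opened the cover, laid the probe in the steel cradle and handed the job in at 27 s. No verdict was reported.

- **Dial:** with the cover shut, it stopped at about +1.09 (red), −1.09 (blue) and +0.35 (yellow), 0.5–0.6 s on each. These angles come from the tool's yaw while gripping. They showed no overrun of red or blue, and a picture afterwards showed the pointer on yellow.
- **Cover:** I slid it by the red grip to its stop, about 127 mm of measured travel with a 13 N reaction there. It was still open in the last pictures.
- **Probe:** I gripped it close to the balance point, carried it with the tool vertical and lowered it until the forks took the weight. After release it lay in both forks, with the head centred in the blue fork to about 1–1.5 mm.
- **Other things:**
  - The cap, forceps and tray with its bottles showed no change between the first and last top pictures.
  - The dish region differed by 11 pixels, which I put down to shadow or noise since the arm never went near it.
  - The green look-alike's region changed a lot. I put that down to the arm's shadow having moved; in the last pictures the stand looks to be where it was.

**Disagreement:** the side camera put the head 6–9 mm further tailward than the arm's own pose implied, and the top camera 0–4 mm. I therefore centred the head by comparing it with the fork within each picture.

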